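Press a freshly glued printing block in the sliding-head press

ROBOT

A 6-joint arm with a two-finger parallel gripper is mounted at the origin on a cart in front of the work surface, level with it; the furniture and walls round the work are solid. World frame = base frame: x ahead of the robot, y to its left, z up, the work surface at z = 0. Lengths are in mm, angles in rad, forces in N, time in s.
With the tool pointing down it reaches from about 350 to 725 mm from the base axis. Payload 4.3 kg.
Tool frame: the origin (TCP) lies midway between the tips of the shut fingers; the grasp point (between the pads) lies 19 mm behind it (manip.grip_point_offset is the distance from the TCP to the grasp point, in mm); z points along the fingers, y is the line along which they close (so a half turn about z gives the same grasp; the last joint's range is limited). The gripper opens to 85 mm and grips with 20 to 120 N. Pads are 22 mm wide; open, the fingers measure 114 mm over their backs; the gripper's body (76 mm by 85 mm) begins 54 mm behind the grasp point. The pads swing forward as they close: fully open they stand 13 mm farther back than shut.
Start: joints at [1.109, 0.377, 0.081, 1.274, 0, 1.46], TCP at [198.148, 539.821, 204.829] pointing down, gripper open.
Joint ranges: [-2.72, 2.72], [-0.84, 1.66], [-1.02, 1.22], [-1.77, 2.12], [-1.37, 1.28], [-3.14, 3.14]. Speed limits (rad/s): [2.57, 2.57, 3.14, 3.14, 3.14, 3.14].

INTERFACE

Orientations are given as a unit quaternion [x, y, z, w].
In Python, from cell import manip, viewer, ticket, finder gives the robot as it stands.
- The arm moves only by the tool apply_moves, never from a script. Its argument "deltas" is a list of rows, each an object of numbers: "x", "y", "z": the shift along the tool's x, y, z in m; "ax", "ay", "az": the turn, a rotation vector about the tool's x, y, z in degrees; "gripper": the finger opening in m, from 0 to 0.0854. A call has 1 to 10 rows; each row shifts and turns the commanded pose from where the row before left it, along the tool's axes as they then stand; what a row does not reach is not made up. A row lasts 1/12 s, in which the tool goes at most 41.7 mm and 7.16 degrees, less where a joint would pass 70% of its speed; a pose out of reach is approached as far as the arm can. A call with a gripper value outside its range is refused whole. The fingers move at their own pace and stop on an object; the grip force is fixed at half the most. Time passes only in rows, so rows that do not move let the fingers close. It gives the time, the measured TCP pose, the force, the opening and the grip force at its end, in the units of the state.
- manip.get_obs(): the state, without advancing time (a new reading comes with each control period).
- viewer.camera(name): name is "side" or "top" or "wrist"; returns the picture (420x560x3 uint8, blue, green, red); there is no depth.
- viewer.camera_model(name): a dict with "fx", "fy", "cx", "cy" (pixels), "eye" and "rotation" of the camera in the world. Camera axes: x right, y up, looking along -z (the intrinsics and any distortion apply to the point x, -y, -z); pixel columns grow to the right and rows downward; lengths in mm; the calibration is good to about 2 mm. A picture is of the moment at which its call begins: read the wrist's pose just before it. camera_model takes no time and is no camera call; for the wrist camera it gives the pose at the moment of the call.
- ticket.job_done(): hands the job in; it is judged then, once.
Trained networks look in the newest picture that a camera, given by its name, has taken for a name from the list of things; names that differ only in an ending like _2 or _b are one class to them, and where a whole thing is asked for, a point or a joint stands for the part that bears it (a point fixed in the world has none). Each returns a list of dicts, best first, with "confidence" (0 to 1); they miss things now and then, are a little off and sometimes report something else, mostly with a low value. They report only what shows in the picture. A call takes as long as a camera call. They do not tell look-alikes from the thing itself.
- finder.find_in(label, camera): "point" ([column, row] as shares, 0 to 1, of the picture: columns of its width, rows of its height, amid what is visible of it).
- finder.trace(label, camera): "pixels" (420x560 bool, what is visible of it) and "point" ([column, row] as shares, 0 to 1, of the picture: columns of its width, rows of its height, amid what is visible of it).
The state is a dict: "time": time; "joint_positions": joint angles; "joint_velocities": joint speeds; "effort": joint torques, N m; "position": TCP position; "tool_rot": TCP orientation; "wrist_force": force on the tool from outside, world axes, zero at the start; "torque": the same for the moment, N m; "finger_gap": finger opening in mm; "grip_force": force on a finger pad.
Only numpy, scipy, OpenCV 4.12 (cv2) and the standard library are available. Lean on these libraries where they do the work, as an engineer would, in place of code of your own. Each camera call takes 0.05 s, during which the arm holds its last target. There are 200 camera calls.

TASK

The little printing block with the picture on top has just been glued and must be left under pressure in the glue press. Raise the press foot with its lever until the lever stays up by itself, slide the head along the rail until the foot is over the middle of that block, screw the head's wing knob down tight there, and only then lower the lever again so that the foot is left pressing on the block. Do not shift the block on the bed, and leave the sanding block, the squeeze bottle and the ink jar as they are.

Things in the scene. Friction and masses are not known exactly. Their poses are not given: they have to be found in the camera images.
- press: glue press with a plywood bed 255 x 430 x 18 mm (x = -140 to +115 mm); origin on the table, midway along the bed; x points away from the robot, y (left) along the rail, z up; turned up to 0.2 rad. Grey brackets at y = +-188 mm carry the level rail at the back. A steel fence 8 mm high stands on the bed at x = -10 to +4 mm; the blocks lie in front of it (-x)
- rail: the aluminium rail, 396 x 36 x 24 mm, fixed to the press at x = +50 mm, z = 85 to 109 mm; its origin is under its middle, its y is the sliding direction
- head_top (a point): middle of the top of the sliding head, under the knob: a grey casting 84 mm wide (y) on the rail, top 123 mm above the table, with a nose 29 mm wide that reaches forward to the foot at x = -35 mm of the press. The head slides along the press's y, from -112 to +112 mm, with 3 to 6 N of drag; it can be drawn along by the raised lever or pushed at its side
- foot_sole (a point): middle of the underside of the foot: a level rubber-faced steel pad 30 (x) x 40 (y) mm under the nose of the head, its sides along the press's axes; it moves with the head, and up and down. Lowest 16 mm above the bed (as found), 28 mm above the bed when lifted by the lever, so it clears the printing block only when raised
- foot: the foot with its spindle and cross-head; origin at the middle of its underside. A spring pushes it down with about 30 to 37 N
- lever (a joint): angle of the forked steel cam lever that lifts the foot, rad: 0 = down (towards the robot, 33 degrees below level; as found), 1.92 = fully raised, at its stop (77 degrees above level). Its cam goes over centre at 1.7: beyond, it stays up by itself; short of it the spring throws it down. Raising takes up to 6 N at the grip, starting it down again 2 N; from there it springs down by itself
- lever_grip (a point): centre of the black barrel grip across the lever's end, 26 mm in diameter, 22 mm long along the press's y, 95 mm from the pivot. From above its flat ends can be pinched, and it turns in the grip while it is led round its arc. 48 mm above the table when down, 193 mm when raised
- lever_pivot (a point): middle of the lever's pivot on the head: at x = -35 mm, z = 100 mm of the press; the axis is the press's y, straight above the foot. The grip swings round it in the press's x-z plane, in front (-x)
- clamp_knob: black wing knob on the head, over the rail: a bar 60 (its x) x 14 (its y) x 26 mm, z = 144 to 170 mm above the table; origin on its axis, 156 mm above the table. Below it a hub 28 mm wide. Clockwise from above tightens. It starts 1.3 to 2.0 rad short of firm, so plan to regrasp. It runs at 0.25 Nm, then stops hard: 1 Nm can be felt. It stays as left
- clamp_shoe: brass shoe under the knob's screw, inside the head; presses on the top of the rail and locks the head once the knob is firm (about 120 N; above 40 N counts as tight). Origin in the middle of its underside
- wood_block: printing block, light wood with a coloured picture set into its top, 45 (x) x 70 (y) x 22 (z) mm, loose; origin at the middle of its underside. It lies on the bed in front of the fence, to the left or to the right of the foot
- sanding_block: plain two-layer sanding block, 40 x 60 x 30 mm, loose, origin under its middle; it lies on the bed on the other side of the foot. Leave it
- squeeze_bottle: squeeze bottle with a pointed cap, 46 mm across, 140 mm high, standing on the table beside the press on the left; origin under its middle
- ink_jar: jar with a black cap, 54 mm across, 57 mm high, on the table beside the press on the right; origin under its middle
There are look-alikes about, which are no part of the job. Leave any purple look-alike of the wood_block alone.

How it is judged (in metres and radians):
On the way, in this order (a step that is already met when the one before it is completed fails the run):
1. the lever is fully raised, past its over-centre point (value of joint lever above 1.7 rad), for 0.2 s.
2. with the foot still up, the head has been slid so that the foot is over the middle of the printing block (within 14 mm) (value of joint lever above 1.7 rad and horizontal distance between foot_sole and wood_block below 0.014 m), for 0.2 s.
3. with the foot still up over the block, the wing knob is screwed tight (shoe on the rail with more than 40 N) (all of step 2 and contact force between clamp_shoe and rail above 40 N), for 0.2 s.
At the end, for the whole second after the job is handed in: the lever is down (within 0.3 rad of its lowest), the foot presses on the printing block with more than 15 N, its middle within 14 mm of the block's middle seen from above, the knob is tight (shoe on the rail with more than 40 N), and the block lies still, within 8 mm of where it was (value of joint lever below 0.3 rad and contact force between foot and wood_block above 15 N and horizontal distance between foot_sole and wood_block below 0.014 m and contact force between clamp_shoe and rail above 40 N and distance of wood_block from where it was at the start of the episode below 0.008 m and linear speed of wood_block below 0.01 m/s); the robot touches nothing.
It fails at once if the printing block is shoved along the bed (more than 12 mm) (distance of wood_block from where it was at the start of the episode above 0.012 m).
It fails at once if the sanding block is moved (more than 15 mm) (distance of sanding_block from where it was at the start of the episode above 0.015 m).
It fails at once if the squeeze bottle or the ink jar is knocked away (more than 30 mm) (distance of any of squeeze_bottle, ink_jar from where it was at the start of the episode above 0.03 m).
It also fails if it takes over 72 s, if anything falls off the work surface, if the arm or the gripper's body presses on something with over 40 N, if the wrist force passes 120 N, or if a joint passes its speed limit or range.

## Working session

There is one attempt and no reset: what is moved stays moved. The work goes in short steps, Python scripts to look and compute and a tool call to move; the robot and the scene stay as the last step left them, time stands still between calls to the robot, and variables do not carry over. Pictures are saved under pics/ and viewed, at most 10 in all, crops included, and the job is handed in when it is done.

Besides the shell and the picture viewer there is one more tool, called after "Call:" as a command line: name --argument value ..., lists and objects as JSON in quotes. apply_moves: Moves the arm, as the interface text tells. Its arguments: {"type":"object","properties":{"deltas":{"type":"array"}},"required":["deltas"]}

```bash
mkdir -p pics; ls
cat > h.py <<'E'
import numpy as np, cv2
from cell import manip, viewer, ticket, finder
def ray(cam,px):
    m=viewer.camera_model(cam); R=np.array(m["rotation"]).reshape(3,3)
    d=np.array([(px[0]-m["cx"])/m["fx"],-(px[1]-m["cy"])/m["fy"],-1.]); return np.array(m["eye"]),R@d/np.linalg.norm(d)
def onz(cam,px,z):
    e,d=ray(cam,px); return e+d*(z-e[2])/d[2]
def tri(c1,p1,c2,p2):
    a,u=ray(c1,p1);b,v=ray(c2,p2)
    s=np.linalg.lstsq(np.c_[u,-v],b-a,rcond=None)[0]
    P,Q=a+u*s[0],b+v*s[1]; return (P+Q)/2,np.linalg.norm(P-Q)
def proj(cam,P):
    m=viewer.camera_model(cam); R=np.array(m["rotation"]).reshape(3,3)
    q=R.T@(np.array(P)-np.array(m["eye"])); return np.array([m["cx"]+m["fx"]*q[0]/-q[2],m["cy"]+m["fy"]*q[1]/q[2]])
S=np.array([560,420])
E
python3 - <<'E'
from h import *
np.set_printoptions(precision=3,suppress=True)
print(manip.get_obs()["tool_rot"],manip.grip_point_offset)
for c in("top","side"):
    im=viewer.camera(c);cv2.imwrite(f"pics/{c}0.png",im);m=viewer.camera_model(c);print(c,m)
    for l in("wood_block","sanding_block","clamp_knob","lever_grip","squeeze_bottle","ink_jar","head_top","rail","foot_sole"):
        r=finder.find_in(l,c)
        print(c,l,[(np.round(np.array(q["point"])*S,1).tolist(),round(q["confidence"],2)) for q in r[:4]])
E
```

```text
pics
[ 0.175  0.985 -0.001 -0.   ] 18.700000000000003
top {'fx': 482.8407125888593, 'fy': 482.8407125888593, 'cx': 276.4639978270181, 'cy': 211.5244509027683, 'eye': array([ 317.647,  -21.362, 1353.759]), 'rotation': array([ 0.074, -0.061, -0.697,  0.71 ])}
top wood_block [([323.1, 137.9], 0.94), ([405.8, 295.2], 0.86), ([318.6, 236.5], 0.8), ([413.9, 241.4], 0.61)]
top sanding_block [([252.3, 221.9], 0.74)]
top clamp_knob [([290.7, 189.7], 0.47)]
top lever_grip [([271.1, 240.8], 0.66)]
top squeeze_bottle [([202.0, 168.1], 0.66)]
top ink_jar [([389.2, 205.3], 0.9), ([273.7, 243.2], 0.21)]
top head_top [([281.1, 202.7], 0.77), ([308.3, 196.5], 0.49)]
top rail [([308.2, 197.4], 0.69), ([287.0, 218.0], 0.52)]
top foot_sole [([276.6, 223.4], 0.46)]
side {'fx': 532.4345443140666, 'fy': 532.4345443140666, 'cx': 282.74270888083265, 'cy': 205.29715253256177, 'eye': array([ 617.375, 1102.076, 1115.042]), 'rotation': array([0.006, 0.414, 0.91 , 0.025])}
side wood_block [([301.5, 159.5], 0.67), ([305.3, 202.6], 0.66), ([207.5, 214.9], 0.64), ([341.6, 164.7], 0.5)]
side sanding_block [([294.6, 254.1], 0.83)]
side clamp_knob [([265.5, 204.9], 0.47)]
side lever_grip [([309.0, 228.6], 0.66)]
side squeeze_bottle [([241.8, 290.2], 0.61)]
side ink_jar []
side head_top [([284.9, 220.5], 0.6), ([295.6, 255.0], 0.51)]
side rail [([267.2, 228.8], 0.67), ([290.0, 238.5], 0.63)]
side foot_sole [([298.4, 231.9], 0.65)]
```

```bash
sed -i 's/R=np.array(m\["rotation"\]).reshape(3,3)/R=Rotation.from_quat(m["rotation"]).as_matrix()/; 1a from scipy.spatial.transform import Rotation' h.py
python3 - <<'E'
from h import *
np.set_printoptions(precision=1,suppress=True)
T={"wood":([318.6,236.5],[305.3,202.6]),"sand":([252.3,221.9],[294.6,254.1]),"knob":([290.7,189.7],[265.5,204.9]),"grip":([271.1,240.8],[309,228.6]),"bottle":([202,168.1],[241.8,290.2])}
for k,(a,b) in T.items(): print(k,*tri("top",a,"side",b))
print(onz("top",[389.2,205.3],57),onz("top",[318.6,236.5],40), onz("side",[305.3,202.6],40))
a=cv2.imread("pics/top0.png")[110:320,160:440];b=cv2.imread("pics/side0.png")[130:340,150:430]
cv2.imwrite("pics/topc.png",cv2.resize(a,None,fx=2.8,fy=2.8,interpolation=3));cv2.imwrite("pics/sidec.png",cv2.resize(b,None,fx=2.8,fy=2.8,interpolation=3))
E
```

```text
wood [ 498.5 -110.4   65.4] 3.4849758317268518
sand [541.8  71.1  33.3] 1.1824505433461574
knob [615.2 -33.8 127.7] 3.906428580663622
grip [491.   15.1  73.8] 11.828783828406081
bottle [687.  214.   58.8] 1.4683599492487747
[ 590.7 -303.8   57. ] [ 503.8 -112.6   40. ] [ 493.9 -139.    40. ]
```

View pics/topc.png

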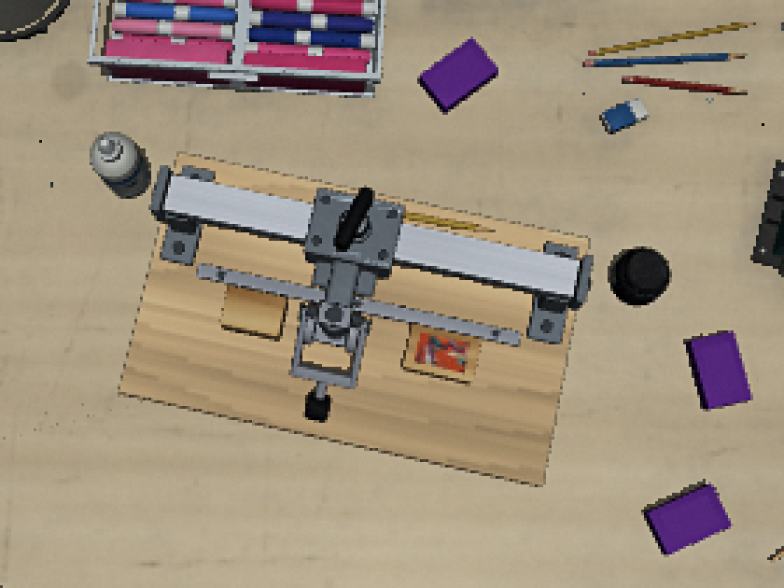

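View pics/sidec.png

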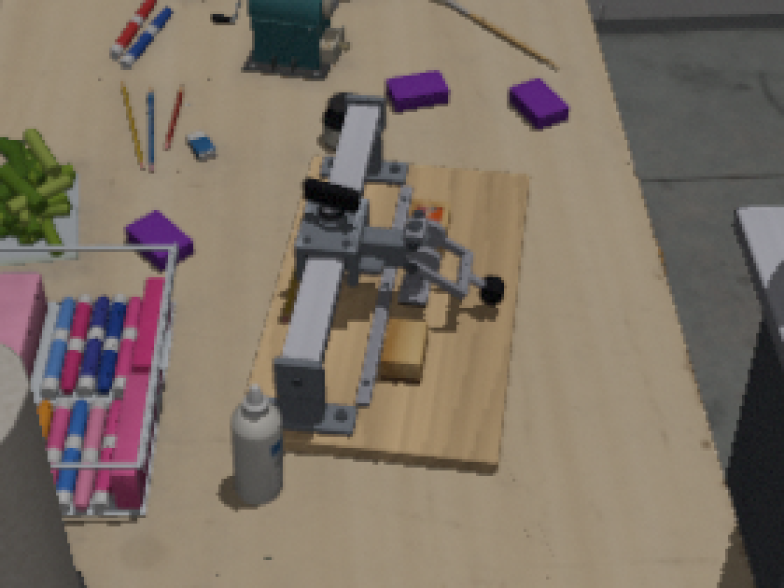

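The top view shows the picture block at crop (440,352), which is picture (317,236). It lies on the bed in front of the fence, to the right of the foot. The other candidates are purple look-alikes at picture (323,138), (414,241) and (406,295), off the bed. The sanding block is plain, at (252,222). The grip is at top (273,255) and side (325,234), and the knob is at top (286,188) and side (268,199).

```bash
cat > fit.py <<'E'
from h import *
np.set_printoptions(precision=1,suppress=True)
f=lambda p:np.array(p)/2.8+[160,110]
g=lambda p:np.array(p)/2.8+[150,130]
if __name__=="__main__":
    W=np.array([onz("top",f(p),18)[:2] for p in([178,152],[118,394],[545,486],[590,238])])
    L=np.array([[115,215],[-140,215],[-140,-215],[115,-215.]])
    Lc,Wc=L-L.mean(0),W-W.mean(0)
    th=np.arctan2((Lc[:,0]*Wc[:,1]-Lc[:,1]*Wc[:,0]).sum(),(Lc*Wc).sum())
    R=np.array([[np.cos(th),-np.sin(th)],[np.sin(th),np.cos(th)]]); o=W.mean(0)-R@L.mean(0)
    print("press",o,th,"res",(W-(L@R.T+o)).tolist())
    for n,P in {"knob":tri("top",f([354,219]),"side",g([331,193])),"grip":tri("top",f([317,405]),"side",g([491,290]))}.items():
        print(n,P[0],P[1],"press frame",R.T@(P[0][:2]-o))
    cs=[[410,322],[480,335],[472,382],[403,370]]
    w=onz("top",f([440,352]),40);w2=onz("top",[318.6,236.5],40)
    print("wood",w,w2,R.T@(w[:2]-o),R.T@(w2[:2]-o))
    r=[q for q in finder.trace("wood_block","side")]
    r=[]
    viewer.camera("top")
    for q in finder.trace("wood_block","top"):
        c=np.array(q["point"])*S
        if np.hypot(*(c-[318,236]))<10:
            m=q["pixels"].astype(np.uint8);ys,xs=np.nonzero(m)
            bx=cv2.minAreaRect(np.c_[xs,ys].astype(np.float32)); print(bx,(R.T@(onz("top",bx[0],40)[:2]-o)), [R.T@(onz("top",p,40)[:2]-o) for p in cv2.boxPoints(bx)])
    for n,l,z in(("sole",[-35,0],34),("head",[50,0],123)):
        pass
    print("time",manip.get_obs()["time"])
E
python3 fit.py
```

```text
press [557.2 -28.6] -0.1945071045416522 res [[0.11821236005869196, -0.45408823027744916], [-0.03533791284411336, -0.13783754198311726], [0.5890119312349498, -0.3076172090202931], [-0.6718863784496989, 0.8995429812808311]]
knob [609.  -22.2 160.2] 0.23023868249405874 press frame [49.5 16.3]
grip [449.8  10.8  49.6] 1.9902475462641338 press frame [-113.    17.9]
wood [ 505.9 -108.6   40. ] [ 503.8 -112.6   40. ] [-34.9 -88.4] [-36.2 -92.7]
((317.2443542480469, 235.94097900390625), (25.783891677856445, 17.014371871948242), 12.994616508483887) [-35.5 -88.7] [array([-58.4, -53. ]), array([-11.2, -54. ]), array([ -12.5, -124.6]), array([ -59.6, -123.2])]
time 1.15
```

```bash
cat >> h.py <<'E'
TH=-0.1945; O=np.array([557.2,-28.6]); RP=np.array([[np.cos(TH),-np.sin(TH)],[np.sin(TH),np.cos(TH)]])
def pf(P): return np.r_[RP.T@(np.array(P[:2])-O),P[2]]
def where(msg=""):
    o=manip.get_obs(); R=Rotation.from_quat(o["tool_rot"]).as_matrix()
    print(msg,"t",round(o["time"],2),"press xyz",pf(o["position"]).round(1),"yawerr deg",np.degrees(np.arctan2(R[1,1],R[0,1])-TH-np.pi/2).round(2),"F",np.round(o["wrist_force"],1),"T",np.round(o["torque"],2),"gap",np.round(o["finger_gap"],1),"j",np.round(o["joint_positions"],2))
E
python3 -c "
from h import *
where()"
```

```text
t 1.15 press xyz [-462.1  488.3  204.8] yawerr deg -9.01 F [0.7 0.2 0.2] T [-0.05  0.06  0.01] gap 85.2 j [1.11 0.38 0.08 1.27 0.   1.46]
```

Call:
apply_moves --deltas '[{"az": -4.5,"gripper": 0.05},{"az": -4.5},{"x": -0.02,"y": -0.0275,"z": 0.005},{"x": -0.02,"y": -0.0275,"z": 0.005},{"x": -0.02,"y": -0.0275,"z": 0.005},{"x": -0.02,"y": -0.0275,"z": 0.005},{"x": -0.02,"y": -0.0275,"z": 0.005},{"x": -0.02,"y": -0.0275,"z": 0.005},{"x": -0.02,"y": -0.0275,"z": 0.005},{"x": -0.02,"y": -0.0275,"z": 0.005}]'

```text
invalid input at $.deltas[0]: expected keys x, y, z, ax, ay, az, gripper
```

Call:
apply_moves --deltas '[{"x": -0.02,"y": -0.0275,"z": 0.005},{"x": -0.02,"y": -0.0275,"z": 0.005},{"x": -0.02,"y": -0.0275,"z": 0.005},{"x": -0.02,"y": -0.0275,"z": 0.005},{"x": -0.02,"y": -0.0275,"z": 0.005},{"x": -0.02,"y": -0.0275,"z": 0.005},{"x": -0.02,"y": -0.0275},{"x": -0.02,"y": -0.0275},{},{}]'

```text
invalid input at $.deltas[0]: expected keys x, y, z, ax, ay, az, gripper
```

Run:
```python
from h import *
where()
im=viewer.camera("wrist");cv2.imwrite("pics/w1.png",im)
for l in("lever_grip","clamp_knob","wood_block"):
    for q in finder.trace(l,"wrist")[:3]:
        p=np.array(q["point"])*S;print(l,p,q["confidence"],pf(onz("wrist",p,{"lever_grip":48,"clamp_knob":170,"wood_block":40}[l])))
```

```text
t 1.15 press xyz [-462.1  488.3  204.8] yawerr deg -9.01 F [0.7 0.2 0.2] T [-0.05  0.06  0.01] gap 85.2 j [1.11 0.38 0.08 1.27 0.   1.46]
```

View pics/w1.png

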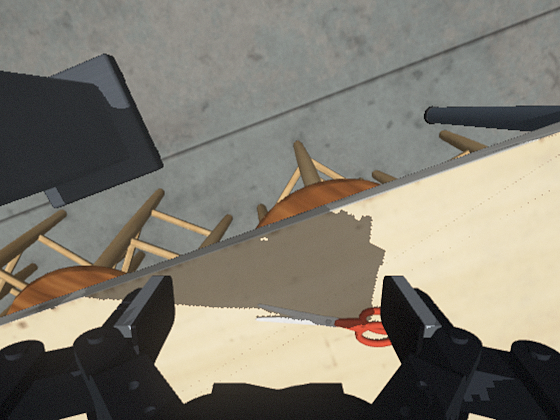

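The picture shows only the table edge and some scissors, because the moves were refused: every key is needed in each row.

Call:
apply_moves --deltas '[{"x": 0,"y": 0,"z": 0,"ax": 0,"ay": 0,"az": -4.5,"gripper": 0.05},{"x": 0,"y": 0,"z": 0,"ax": 0,"ay": 0,"az": -4.5,"gripper": 0.05},{"x": -0.02,"y": -0.0275,"z": 0.005,"ax": 0,"ay": 0,"az": 0,"gripper": 0.05},{"x": -0.02,"y": -0.0275,"z": 0.005,"ax": 0,"ay": 0,"az": 0,"gripper": 0.05},{"x": -0.02,"y": -0.0275,"z": 0.005,"ax": 0,"ay": 0,"az": 0,"gripper": 0.05},{"x": -0.02,"y": -0.0275,"z": 0.005,"ax": 0,"ay": 0,"az": 0,"gripper": 0.05},{"x": -0.02,"y": -0.0275,"z": 0.005,"ax": 0,"ay": 0,"az": 0,"gripper": 0.05},{"x": -0.02,"y": -0.0275,"z": 0.005,"ax": 0,"ay": 0,"az": 0,"gripper": 0.05},{"x": -0.02,"y": -0.0275,"z": 0.005,"ax": 0,"ay": 0,"az": 0,"gripper": 0.05},{"x": -0.02,"y": -0.0275,"z": 0.005,"ax": 0,"ay": 0,"az": 0,"gripper": 0.05}]'

```text
time: 2.18
position: [312.9, 291.6, 164.8]
tool_rot: [0.097, 0.995, 0.0, 0.0]
wrist_force: [1.6, -0.4, -0.1]
finger_gap: 49.9
grip_force: 0.0
```

Call:
apply_moves --deltas '[{"x": -0.02,"y": -0.0275,"z": 0.005,"ax": 0,"ay": 0,"az": 0,"gripper": 0.05},{"x": -0.02,"y": -0.0275,"z": 0.005,"ax": 0,"ay": 0,"az": 0,"gripper": 0.05},{"x": -0.02,"y": -0.0275,"z": 0.005,"ax": 0,"ay": 0,"az": 0,"gripper": 0.05},{"x": -0.02,"y": -0.0275,"z": 0.005,"ax": 0,"ay": 0,"az": 0,"gripper": 0.05},{"x": -0.02,"y": -0.0275,"z": 0.005,"ax": 0,"ay": 0,"az": 0,"gripper": 0.05},{"x": -0.02,"y": -0.0275,"z": 0.005,"ax": 0,"ay": 0,"az": 0,"gripper": 0.05},{"x": -0.02,"y": -0.0275,"z": 0,"ax": 0,"ay": 0,"az": 0,"gripper": 0.05},{"x": -0.02,"y": -0.0275,"z": 0,"ax": 0,"ay": 0,"az": 0,"gripper": 0.05},{"x": 0,"y": 0,"z": 0,"ax": 0,"ay": 0,"az": 0,"gripper": 0.05},{"x": 0,"y": 0,"z": 0,"ax": 0,"ay": 0,"az": 0,"gripper": 0.05}]'

```text
time: 3.02
position: [427.8, 44.9, 134.9]
tool_rot: [0.099, 0.995, 0.0, 0.0]
wrist_force: [0.2, 0.2, -1.3]
finger_gap: 49.7
grip_force: 0.0
```

Run:
```python
from h import *
where()
im=viewer.camera("wrist");cv2.imwrite("pics/w2.png",im)
for l in("lever_grip","clamp_knob","wood_block"):
    for q in finder.trace(l,"wrist")[:3]:
        p=np.array(q["point"])*S;print(l,p,q["confidence"],pf(onz("wrist",p,{"lever_grip":48,"clamp_knob":170,"wood_block":40}[l])))
print("expected grip px",proj("wrist",np.r_[RP@[-114.7,17]+O,48]))
```

```text
t 3.02 press xyz [-141.2   47.1  134.9] yawerr deg -0.23 F [ 0.2  0.2 -1.3] T [ 0.02 -0.   -0.03] gap 49.7 j [-0.04  0.12 -0.44  1.01  0.    0.16]
lever_grip [255.472 295.89 ] 0.81 [-70.06736529  31.16125877  48.        ]
clamp_knob [244.608 323.19 ] 0.36 [-126.29700129   34.92068761  170.        ]
wood_block [121.408 305.886] 0.62 [-56.18944708 -82.69607334  40.        ]
wood_block [244.104 325.92 ] 0.45 [-36.6285901   20.96794459  40.        ]
expected grip px [235.49014232 245.15295074]
```

View pics/w2.png

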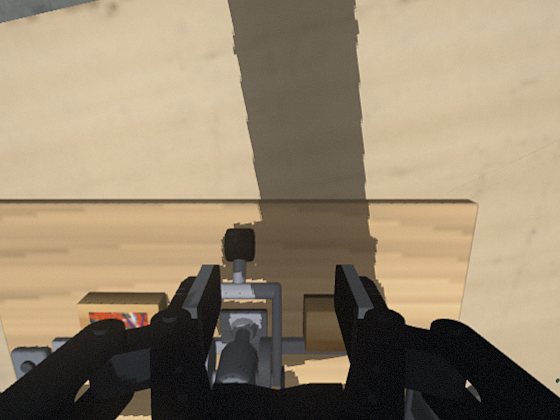

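Call:
apply_moves --deltas '[{"x": -0.009,"y": -0.01,"z": 0,"ax": 0,"ay": 0,"az": 0,"gripper": 0.05},{"x": -0.009,"y": -0.01,"z": 0,"ax": 0,"ay": 0,"az": 0,"gripper": 0.05},{"x": -0.008,"y": -0.009,"z": 0.015,"ax": 0,"ay": 0,"az": 0,"gripper": 0.05},{"x": 0,"y": 0,"z": 0.022,"ax": 0,"ay": 0,"az": 0,"gripper": 0.05},{"x": 0,"y": 0,"z": 0.022,"ax": 0,"ay": 0,"az": 0,"gripper": 0.05},{"x": 0,"y": 0,"z": 0.022,"ax": 0,"ay": 0,"az": 0,"gripper": 0.05},{"x": 0,"y": 0,"z": 0.021,"ax": 0,"ay": 0,"az": 0,"gripper": 0.05},{"x": 0,"y": 0,"z": 0,"ax": 0,"ay": 0,"az": 0,"gripper": 0.05},{"x": 0,"y": 0,"z": 0,"ax": 0,"ay": 0,"az": 0,"gripper": 0.015},{"x": 0,"y": 0,"z": 0,"ax": 0,"ay": 0,"az": 0,"gripper": 0.015}]'

```text
time: 4.05
position: [447.3, 13.4, 33.8]
tool_rot: [0.097, 0.995, 0.0, 0.0]
wrist_force: [0.7, 0.2, 0.3]
finger_gap: 26.6
grip_force: 0.0
```

Call:
apply_moves --deltas '[{"x": 0,"y": 0,"z": 0,"ax": 0,"ay": 0,"az": 0,"gripper": 0.015},{"x": 0,"y": 0,"z": 0,"ax": 0,"ay": 0,"az": 0,"gripper": 0.015},{"x": 0,"y": 0,"z": 0,"ax": 0,"ay": 0,"az": 0,"gripper": 0.015},{"x": 0,"y": 0,"z": 0,"ax": 0,"ay": 0,"az": 0,"gripper": 0.015}]'

```text
time: 4.38
position: [448.0, 13.0, 34.7]
tool_rot: [0.097, 0.995, 0.0, 0.001]
wrist_force: [-2.1, 0.9, 6.7]
finger_gap: 14.7
grip_force: 3.0
```

Run:
```python
from h import *
where()
a0=np.radians(-33)
P=[np.array([-35-95*np.cos(a),100+95*np.sin(a)]) for a in np.linspace(a0,a0+1.93,21)]
for a,b in zip(P,P[1:]): print((-(b-a)).round(1).tolist())
```

```text
t 4.38 press xyz [-115.2   19.7   34.7] yawerr deg 0.0 F [-2.1  0.9  6.7] T [ 0.1   0.59 -0.04] gap 14.7 j [-0.11  0.26 -0.56  0.75  0.    0.08]
[4.6, -7.9]
[3.8, -8.3]
[3.0, -8.7]
[2.2, -8.9]
[1.3, -9.1]
[0.4, -9.2]
[-0.5, -9.2]
[-1.3, -9.1]
[-2.2, -8.9]
[-3.1, -8.6]
[-3.9, -8.3]
[-4.7, -7.9]
[-5.4, -7.4]
[-6.1, -6.8]
[-6.7, -6.2]
[-7.3, -5.6]
[-7.8, -4.8]
[-8.2, -4.1]
[-8.6, -3.2]
[-8.8, -2.4]
```

Run:
```python
from h import *
a=viewer.camera("wrist")[150:420,120:440];b=viewer.camera("side")[170:290,240:380]
a=cv2.resize(a,(474,400));b=cv2.resize(b,(467,400))
cv2.imwrite("pics/w3.png",cv2.resize(np.hstack([a,b]),(800,340)))
```

```text
(no output)
```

View pics/w3.png

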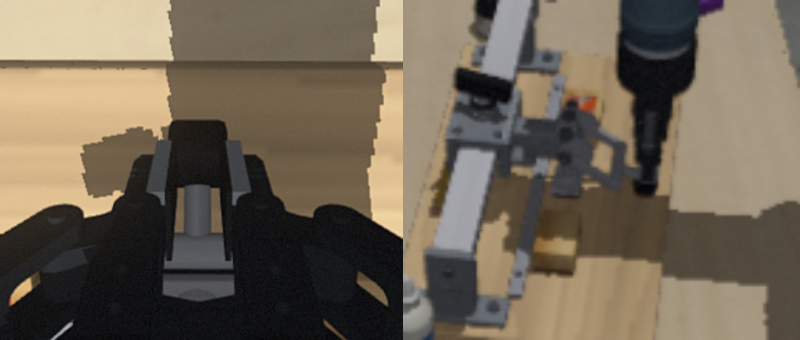

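Run:
```python
from h import *
m=viewer.camera_model("wrist");print(pf(m["eye"]),Rotation.from_quat(m["rotation"]).as_matrix()[:,2],m["fx"])
t=pf(manip.get_obs()["position"])
def P(x,y,z): return proj("wrist",np.r_[RP@[x,y]+O,z]).round(0)
print("tcp",P(*t),"pad L/R at grasp",P(t[0],t[1]+7.4,t[2]+19),P(t[0],t[1]-7.4,t[2]+19))
for x in(-128,-115,-102):
  for z in (35,48,61): print(x,z,[P(x,t[1]+d,z) for d in(-11,11)])
print(P(-94,t[1],62),P(-35,t[1],100))
viewer.camera("wrist")
for q in finder.trace("lever_grip","wrist")[:3]:
    ys,xs=np.nonzero(q["pixels"]); print(q["confidence"],xs.min(),xs.max(),ys.min(),ys.max())
```

```text
[-189.10480005   19.91678709  204.30876469] [-0.28534986  0.05513462  0.95683626] 352.61405065154526
tcp [276. 256.] pad L/R at grasp [292. 272.] [261. 272.]
-128 35 [array([255., 233.]), array([298., 233.])]
-128 48 [array([253., 242.]), array([300., 242.])]
-128 61 [array([251., 253.]), array([301., 253.])]
-115 35 [array([255., 257.]), array([298., 257.])]
-115 48 [array([254., 267.]), array([299., 267.])]
-115 61 [array([252., 280.]), array([301., 280.])]
-102 35 [array([256., 279.]), array([297., 279.])]
-102 48 [array([254., 291.]), array([299., 291.])]
-102 61 [array([253., 305.]), array([300., 305.])]
[276. 322.] [277. 501.]
0.78 251 304 245 362
```

Call:
apply_moves --deltas '[{"x": 0,"y": 0,"z": 0,"ax": 0,"ay": 0,"az": 0,"gripper": 0.005},{"x": 0,"y": 0,"z": 0,"ax": 0,"ay": 0,"az": 0,"gripper": 0.005},{"x": 0,"y": 0,"z": 0,"ax": 0,"ay": 0,"az": 0,"gripper": 0.005},{"x": 0,"y": 0,"z": 0,"ax": 0,"ay": 0,"az": 0,"gripper": 0.005}]'

```text
time: 4.92
position: [448.8, 12.7, 34.7]
tool_rot: [0.097, 0.995, 0.0, 0.002]
wrist_force: [-1.3, 0.6, 7.9]
finger_gap: 5.2
grip_force: 3.8
```

Run:
```python
from h import *
where()
a=viewer.camera("wrist")[200:400,180:380];b=viewer.camera("side")[190:270,270:350]
a=cv2.resize(a,(400,400),interpolation=3);b=cv2.resize(b,(400,400),interpolation=3)
cv2.imwrite("pics/w4.png",np.hstack([a,b]))
```

```text
t 4.92 press xyz [-114.3   19.6   34.7] yawerr deg -0.01 F [-1.3  0.6  7.9] T [0.02 0.25 0.  ] gap 5.2 j [-0.11  0.26 -0.56  0.75  0.    0.08]
```

View pics/w4.png

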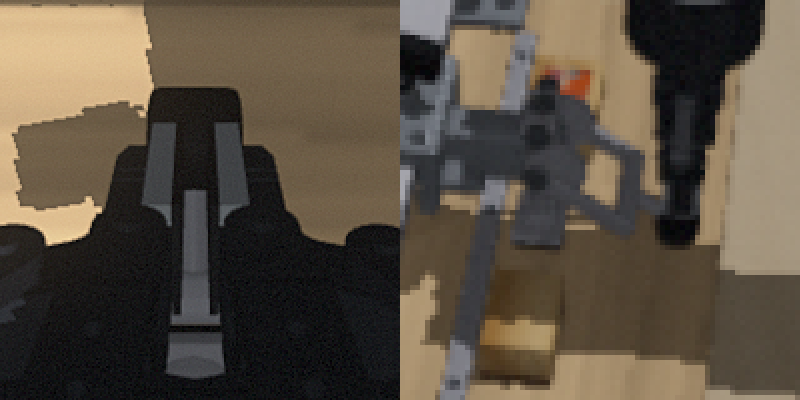

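Run:
```python
from h import *
def P(c,x,y,z): return proj(c,np.r_[RP@[x,y]+O,z]).round(1)
for z in(22,35,48,61,67): print(z,P("side",-114.3,19.6,z),P("side",-114.3,30.6,z))
im=cv2.imread("pics/w4.png")
m=viewer.camera_model("wrist");R=Rotation.from_quat(m["rotation"]).as_matrix()
o=manip.get_obs();Rt=Rotation.from_quat(o["tool_rot"]).as_matrix()
print("cam in tool",Rt.T@(np.array(m["eye"])-o["position"]))
a=viewer.camera("wrist")
np.set_printoptions(linewidth=200)
print(a[236:300:3,278].sum(1)//3, a[236:300:3,262].sum(1)//3)
```

```text
22 [325.  240.8] [324.7 243.5]
35 [325.2 237.6] [324.9 240.3]
48 [325.4 234.4] [325.1 237. ]
61 [325.6 231.1] [325.3 233.7]
67 [325.7 229.6] [325.4 232.2]
cam in tool [  73.45904886    0.36857123 -169.79427583]
[94 93 95 27 23 25 27 26 30 31 24 28 27 27 26 25 18 25 24 16 86 81] [ 94  91 102  28  34  28  25  35  32  67  66  67  68  67  64  68  65  68  70  70  59  65]
```

Call:
apply_moves --deltas '[{"x": 0,"y": 0,"z": 0,"ax": 0,"ay": 0,"az": 0,"gripper": 0.06},{"x": 0,"y": 0,"z": 0,"ax": 0,"ay": 0,"az": 0,"gripper": 0.06},{"x": 0,"y": 0,"z": 0,"ax": 0,"ay": 0,"az": 0,"gripper": 0.06},{"x": 0,"y": 0,"z": 0,"ax": 0,"ay": 0,"az": 0,"gripper": 0.06},{"x": 0,"y": 0,"z": 0,"ax": 0,"ay": 0,"az": 0,"gripper": 0.06}]'

```text
time: 5.48
position: [446.8, 12.8, 32.9]
tool_rot: [0.097, 0.995, 0.0, 0.0]
wrist_force: [0.0, -0.3, 0.8]
finger_gap: 59.9
grip_force: 0.0
```

Run:
```python
from h import *
where()
a=viewer.camera("wrist")[200:400,180:380];b=viewer.camera("side")[190:270,270:350]
a=cv2.resize(a,(400,400),interpolation=3);b=cv2.resize(b,(400,400),interpolation=3)
cv2.imwrite("pics/w5.png",cv2.convertScaleAbs(np.hstack([a,b]),alpha=1.8))
```

```text
t 5.48 press xyz [-116.3   19.2   32.9] yawerr deg -0.01 F [ 0.  -0.3  0.8] T [ 0.01 -0.02  0.01] gap 59.9 j [-0.11  0.26 -0.56  0.75  0.    0.08]
```

View pics/w5.png

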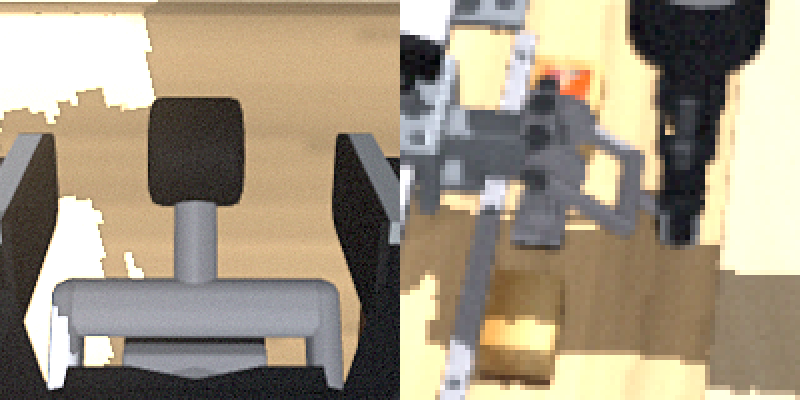

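Call:
apply_moves --deltas '[{"x": 0,"y": 0,"z": 0.006,"ax": 0,"ay": 0,"az": 0,"gripper": 0.045},{"x": 0,"y": 0,"z": 0.005,"ax": 0,"ay": 0,"az": 0,"gripper": 0.045},{"x": 0,"y": 0,"z": 0,"ax": 0,"ay": 0,"az": 0,"gripper": 0.045},{"x": 0,"y": 0,"z": 0,"ax": 0,"ay": 0,"az": 0,"gripper": 0.012},{"x": 0,"y": 0,"z": 0,"ax": 0,"ay": 0,"az": 0,"gripper": 0.012},{"x": 0,"y": 0,"z": 0,"ax": 0,"ay": 0,"az": 0,"gripper": 0.012},{"x": 0,"y": 0,"z": 0,"ax": 0,"ay": 0,"az": 0,"gripper": 0.012},{"x": 0,"y": 0,"z": 0,"ax": 0,"ay": 0,"az": 0,"gripper": 0.012}]'

```text
time: 6.25
position: [446.6, 12.9, 21.8]
tool_rot: [0.097, 0.995, 0.0, -0.0]
wrist_force: [-1.6, 1.5, 0.9]
finger_gap: 20.6
grip_force: 60.5
```

Call:
apply_moves --deltas '[{"x": 0.0046,"y": 0,"z": -0.0079,"ax": 0,"ay": 0,"az": 0,"gripper": 0.01},{"x": 0.0038,"y": 0,"z": -0.0083,"ax": 0,"ay": 0,"az": 0,"gripper": 0.01},{"x": 0.003,"y": 0,"z": -0.0087,"ax": 0,"ay": 0,"az": 0,"gripper": 0.01},{"x": 0.0022,"y": 0,"z": -0.0089,"ax": 0,"ay": 0,"az": 0,"gripper": 0.01},{"x": 0.0013,"y": 0,"z": -0.0091,"ax": 0,"ay": 0,"az": 0,"gripper": 0.01},{"x": 0.0004,"y": 0,"z": -0.0092,"ax": 0,"ay": 0,"az": 0,"gripper": 0.01},{"x": -0.0005,"y": 0,"z": -0.0092,"ax": 0,"ay": 0,"az": 0,"gripper": 0.01},{"x": -0.0013,"y": 0,"z": -0.0091,"ax": 0,"ay": 0,"az": 0,"gripper": 0.01},{"x": -0.0022,"y": 0,"z": -0.0089,"ax": 0,"ay": 0,"az": 0,"gripper": 0.01},{"x": -0.0031,"y": 0,"z": -0.0086,"ax": 0,"ay": 0,"az": 0,"gripper": 0.01}]'

```text
time: 7.08
position: [443.3, 13.6, 110.8]
tool_rot: [0.097, 0.995, -0.0, 0.004]
wrist_force: [10.5, -0.5, -16.5]
finger_gap: 19.6
grip_force: 59.2
```

```bash
python3 -c "
from h import *
where()"
```

```text
t 7.08 press xyz [-119.9   19.4  110.8] yawerr deg -0.03 F [ 10.5  -0.5 -16.5] T [-0.17 -1.86 -0.13] gap 19.6 j [-0.11  0.16 -0.46  0.94 -0.    0.08]
```

Call:
apply_moves --deltas '[{"x": -0.0065,"y": 0,"z": -0.0083,"ax": 0,"ay": 0,"az": 0,"gripper": 0.01},{"x": -0.0047,"y": 0,"z": -0.0079,"ax": 0,"ay": 0,"az": 0,"gripper": 0.01},{"x": -0.0054,"y": 0,"z": -0.0074,"ax": 0,"ay": 0,"az": 0,"gripper": 0.01},{"x": -0.0061,"y": 0,"z": -0.0068,"ax": 0,"ay": 0,"az": 0,"gripper": 0.01},{"x": -0.0067,"y": 0,"z": -0.0062,"ax": 0,"ay": 0,"az": 0,"gripper": 0.01}]'

```text
time: 7.5
position: [466.6, 8.9, 145.1]
tool_rot: [0.097, 0.995, 0.0, -0.001]
wrist_force: [4.1, 0.3, -14.0]
finger_gap: 18.5
grip_force: 59.0
```

Run:
```python
from h import *
where()
a=viewer.camera("wrist")[200:400,180:380];b=viewer.camera("side")[150:250,250:350]
cv2.imwrite("pics/w6.png",cv2.convertScaleAbs(np.hstack([cv2.resize(a,(400,400)),cv2.resize(b,(400,400),interpolation=3)]),alpha=1.5))
```

```text
t 7.5 press xyz [-96.1  19.3 145.1] yawerr deg -0.01 F [  4.1   0.3 -14. ] T [ 0.13 -0.6  -0.18] gap 18.5 j [-0.12  0.19 -0.33  1.05  0.    0.08]
```

View pics/w6.png

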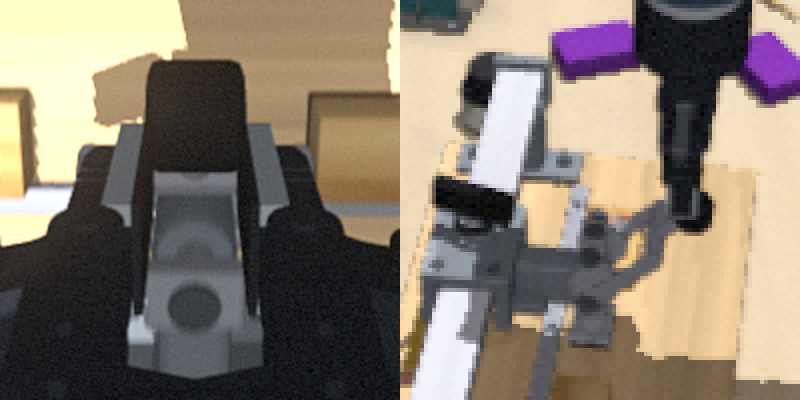

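Call:
apply_moves --deltas '[{"x": 0.0067,"y": 0,"z": 0.0062,"ax": 0,"ay": 0,"az": 0,"gripper": 0.01},{"x": 0.0061,"y": 0,"z": 0.0068,"ax": 0,"ay": 0,"az": 0,"gripper": 0.01},{"x": 0.0054,"y": 0,"z": 0.0074,"ax": 0,"ay": 0,"az": 0,"gripper": 0.01},{"x": 0.0047,"y": 0,"z": 0.0079,"ax": 0,"ay": 0,"az": 0,"gripper": 0.01},{"x": 0.0049,"y": 0,"z": 0.0083,"ax": 0,"ay": 0,"az": 0,"gripper": 0.01},{"x": 0.0031,"y": 0,"z": 0.0086,"ax": 0,"ay": 0,"az": 0,"gripper": 0.01},{"x": 0.0022,"y": 0,"z": 0.0089,"ax": 0,"ay": 0,"az": 0,"gripper": 0.01},{"x": 0.0013,"y": 0,"z": 0.0091,"ax": 0,"ay": 0,"az": 0,"gripper": 0.01},{"x": 0.0005,"y": 0,"z": 0.0092,"ax": 0,"ay": 0,"az": 0,"gripper": 0.01},{"x": -0.0004,"y": 0,"z": 0.0092,"ax": 0,"ay": 0,"az": 0,"gripper": 0.01}]'

```text
time: 8.43
position: [426.4, 16.9, 62.2]
tool_rot: [0.097, 0.995, 0.001, -0.006]
wrist_force: [-8.8, 3.4, -1.1]
finger_gap: 18.8
grip_force: 58.7
```

Call:
apply_moves --deltas '[{"x": -0.0013,"y": 0,"z": 0.0091,"ax": 0,"ay": 0,"az": 0,"gripper": 0.01},{"x": -0.0022,"y": 0,"z": 0.0089,"ax": 0,"ay": 0,"az": 0,"gripper": 0.01},{"x": -0.003,"y": 0,"z": 0.0087,"ax": 0,"ay": 0,"az": 0,"gripper": 0.01},{"x": -0.0038,"y": 0,"z": 0.007,"ax": 0,"ay": 0,"az": 0,"gripper": 0.01},{"x": -0.003,"y": 0,"z": 0,"ax": 0,"ay": 0,"az": 0,"gripper": 0.045},{"x": 0,"y": 0,"z": 0,"ax": 0,"ay": 0,"az": 0,"gripper": 0.045},{"x": 0,"y": 0,"z": 0,"ax": 0,"ay": 0,"az": 0,"gripper": 0.045},{"x": 0,"y": 0,"z": 0,"ax": 0,"ay": 0,"az": 0,"gripper": 0.045}]'

```text
time: 9.1
position: [447.7, 12.5, 31.7]
tool_rot: [0.097, 0.995, -0.0, 0.001]
wrist_force: [-0.9, -0.2, -0.2]
finger_gap: 44.9
grip_force: 0.0
```

Run:
```python
from h import *
where()
viewer.camera("wrist")
for q in finder.trace("lever_grip","wrist")[:2]:
    ys,xs=np.nonzero(q["pixels"]); print(q["confidence"],xs.min(),xs.max(),ys.min(),ys.max())
t=pf(manip.get_obs()["position"])
def P(x,y,z): return proj("wrist",np.r_[RP@[x,y]+O,z]).round(0)
for x in(-128,-115): print([P(x,18,z) for z in(35,48,61)])
```

```text
t 9.1 press xyz [-115.4   19.2   31.7] yawerr deg -0.01 F [-0.9 -0.2 -0.2] T [-0.04 -0.02  0.04] gap 44.9 j [-0.11  0.26 -0.57  0.74 -0.    0.08]
0.89 212 344 246 381
[array([274., 236.]), array([274., 245.]), array([273., 257.])]
[array([274., 260.]), array([274., 271.]), array([274., 284.])]
```

Call:
apply_moves --deltas '[{"x": 0,"y": 0,"z": 0.007,"ax": 0,"ay": 0,"az": 0,"gripper": 0.045},{"x": 0,"y": 0,"z": 0.006,"ax": 0,"ay": 0,"az": 0,"gripper": 0.045},{"x": 0,"y": 0,"z": 0.006,"ax": 0,"ay": 0,"az": 0,"gripper": 0.045},{"x": 0,"y": 0,"z": 0,"ax": 0,"ay": 0,"az": 0,"gripper": 0.045}]'

```text
time: 9.53
position: [445.4, 12.9, 10.5]
tool_rot: [0.097, 0.995, 0.0, -0.001]
wrist_force: [-0.4, -0.5, 0.2]
finger_gap: 44.9
grip_force: 0.0
```

Call:
apply_moves --deltas '[{"x": 0,"y": 0,"z": 0,"ax": 0,"ay": 0,"az": 0,"gripper": 0.01},{"x": 0,"y": 0,"z": 0,"ax": 0,"ay": 0,"az": 0,"gripper": 0.01},{"x": 0,"y": 0,"z": 0,"ax": 0,"ay": 0,"az": 0,"gripper": 0.01},{"x": 0,"y": 0,"z": 0,"ax": 0,"ay": 0,"az": 0,"gripper": 0.01},{"x": 0,"y": 0,"z": 0,"ax": 0,"ay": 0,"az": 0,"gripper": 0.01}]'

```text
time: 9.95
position: [446.7, 12.9, 12.0]
tool_rot: [0.097, 0.995, 0.0, -0.0]
wrist_force: [-0.2, 0.4, -0.7]
finger_gap: 21.0
grip_force: 59.4
```

Call:
apply_moves --deltas '[{"x": 0.0036,"y": 0,"z": -0.0079,"ax": 0,"ay": 0,"az": 0,"gripper": 0.005},{"x": 0.0032,"y": 0,"z": -0.0083,"ax": 0,"ay": 0,"az": 0,"gripper": 0.005},{"x": 0.0027,"y": 0,"z": -0.0087,"ax": 0,"ay": 0,"az": 0,"gripper": 0.005},{"x": 0.002,"y": 0,"z": -0.0089,"ax": 0,"ay": 0,"az": 0,"gripper": 0.005},{"x": 0.001,"y": 0,"z": -0.0091,"ax": 0,"ay": 0,"az": 0,"gripper": 0.005},{"x": 0.0002,"y": 0,"z": -0.0092,"ax": 0,"ay": 0,"az": 0,"gripper": 0.005},{"x": -0.0005,"y": 0,"z": -0.0092,"ax": 0,"ay": 0,"az": 0,"gripper": 0.005},{"x": -0.0013,"y": 0,"z": -0.0091,"ax": 0,"ay": 0,"az": 0,"gripper": 0.005},{"x": -0.0022,"y": 0,"z": -0.0089,"ax": 0,"ay": 0,"az": 0,"gripper": 0.005},{"x": -0.0031,"y": 0,"z": -0.0086,"ax": 0,"ay": 0,"az": 0,"gripper": 0.005}]'

```text
time: 10.78
position: [443.3, 13.5, 100.7]
tool_rot: [0.097, 0.995, -0.0, 0.002]
wrist_force: [10.8, -1.4, -17.5]
finger_gap: 20.4
grip_force: 59.3
```

```bash
python3 -c "
from h import *
where()"
```

```text
t 10.78 press xyz [-119.9   19.3  100.7] yawerr deg -0.02 F [ 10.8  -1.4 -17.5] T [-0.06 -1.52 -0.13] gap 20.4 j [-0.11  0.18 -0.47  0.92 -0.    0.08]
```

Call:
apply_moves --deltas '[{"x": -0.007,"y": 0,"z": -0.006,"ax": 0,"ay": 0,"az": 0,"gripper": 0.005},{"x": -0.0055,"y": 0,"z": -0.0075,"ax": 0,"ay": 0,"az": 0,"gripper": 0.005},{"x": -0.0054,"y": 0,"z": -0.0074,"ax": 0,"ay": 0,"az": 0,"gripper": 0.005},{"x": -0.0061,"y": 0,"z": -0.0068,"ax": 0,"ay": 0,"az": 0,"gripper": 0.005},{"x": -0.0067,"y": 0,"z": -0.0062,"ax": 0,"ay": 0,"az": 0,"gripper": 0.005}]'

```text
time: 11.2
position: [467.9, 8.6, 132.5]
tool_rot: [0.097, 0.995, 0.0, -0.003]
wrist_force: [1.4, -0.2, -14.1]
finger_gap: 20.3
grip_force: 59.2
```

```bash
python3 -c "
from h import *
where()"
```

```text
t 11.2 press xyz [-94.8  19.2 132.5] yawerr deg 0.01 F [  1.4  -0.2 -14.1] T [0.16 0.23 0.01] gap 20.3 j [-0.12  0.21 -0.35  1.03  0.    0.08]
```

Call:
apply_moves --deltas '[{"x": -0.0073,"y": 0,"z": -0.006,"ax": 0,"ay": 0,"az": 0,"gripper": 0.005},{"x": -0.0078,"y": 0,"z": -0.005,"ax": 0,"ay": 0,"az": 0,"gripper": 0.005},{"x": -0.0082,"y": 0,"z": -0.0043,"ax": 0,"ay": 0,"az": 0,"gripper": 0.005},{"x": -0.0086,"y": 0,"z": -0.0035,"ax": 0,"ay": 0,"az": 0,"gripper": 0.005},{"x": -0.0088,"y": 0,"z": -0.0025,"ax": 0,"ay": 0,"az": 0,"gripper": 0.005},{"x": 0,"y": 0,"z": 0,"ax": 0,"ay": 0,"az": 0,"gripper": 0.005}]'

```text
time: 11.7
position: [509.3, 0.2, 154.0]
tool_rot: [0.097, 0.995, 0.0, -0.003]
wrist_force: [-0.7, 1.0, -9.5]
finger_gap: 19.8
grip_force: 59.1
```

Run:
```python
from h import *
where()
a=viewer.camera("wrist")[150:420,120:440];b=viewer.camera("side")[140:240,240:340]
cv2.imwrite("pics/w7.png",cv2.convertScaleAbs(np.hstack([cv2.resize(a,(400,400)),cv2.resize(b,(400,400),interpolation=3)]),alpha=1.5))
```

```text
t 11.7 press xyz [-52.6  19.  154. ] yawerr deg -0.03 F [-0.7  1.  -9.5] T [ 0.2   0.47 -0.2 ] gap 19.8 j [-0.12  0.27 -0.2   1.1   0.    0.07]
```

Call:
apply_moves --deltas '[{"x": -0.006,"y": 0,"z": 0.001,"ax": 0,"ay": 0,"az": 0,"gripper": 0.005},{"x": -0.004,"y": 0,"z": 0.001,"ax": 0,"ay": 0,"az": 0,"gripper": 0.005},{"x": 0,"y": 0,"z": 0,"ax": 0,"ay": 0,"az": 0,"gripper": 0.005}]'

```text
time: 12.05
position: [522.2, -2.3, 155.2]
tool_rot: [0.097, 0.995, -0.0, 0.002]
wrist_force: [-2.8, -0.6, 1.9]
finger_gap: 19.2
grip_force: 58.6
```

Run:
```python
from h import *
where()
a=viewer.camera("wrist")[150:420,120:440];b=viewer.camera("side")[140:240,240:340]
cv2.imwrite("pics/w7.png",cv2.convertScaleAbs(np.hstack([cv2.resize(a,(400,400)),cv2.resize(b,(400,400),interpolation=3)]),alpha=1.5))
```

```text
t 12.05 press xyz [-39.4  19.  155.2] yawerr deg -0.04 F [-2.8 -0.6  1.9] T [-0.04  0.91 -0.34] gap 19.2 j [-0.13  0.29 -0.18  1.1  -0.    0.07]
```

View pics/w7.png

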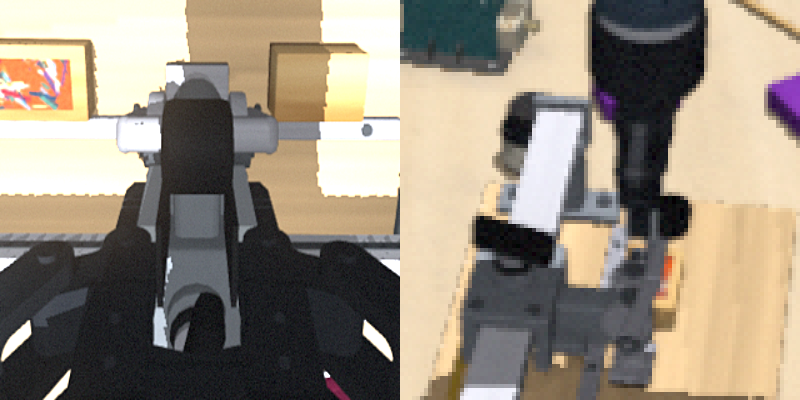

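The picture shows the lever nearly upright in the side view, with the barrel at about (309,194). The pads have slipped behind the barrel. I'll check the lever angle from that pixel.

Run:
```python
from h import *
def P(c,x,y,z): return proj(c,np.r_[RP@[x,y]+O,z]).round(1)
for v in(1.4,1.6,1.7,1.8,1.92):
    a=v-np.radians(33); q=(-35-95*np.cos(a),19,100+95*np.sin(a)); print(v,np.round(q),P("side",*q),P("wrist",*q))
q=finder.trace("lever_grip","side")
for r in q[:2]:
    ys,xs=np.nonzero(r["pixels"]);print(r["confidence"],xs.min(),xs.max(),ys.min(),ys.max())
im=cv2.imread("pics/w7.png")[160:280,640:720].astype(int).sum(2)
ys,xs=np.nonzero(im<110);print(240+(xs.min()+240)/4,240+(xs.max()+240)/4,140+(ys.min()+160)/4,140+(ys.max()+160)/4)
```

```text
1.4 [-100.   19.  170.] [322.  201.6] [276.1 141.3]
1.6 [-84.  19. 181.] [316.6 197.9] [276.1 181.1]
1.7 [-76.  19. 186.] [313.5 196.4] [276.1 203.5]
1.8 [-67.  19. 189.] [310.3 195. ] [276.1 226.7]
1.92 [-56.  19. 193.] [306.4 193.8] [276.2 254.8]
0.64 290 312 189 226
300.0 311.75 180.0 198.75
```

Call:
apply_moves --deltas '[{"x": 0,"y": -0.005,"z": 0,"ax": 0,"ay": 0,"az": 0,"gripper": 0.005},{"x": 0,"y": -0.012,"z": 0,"ax": 0,"ay": 0,"az": 0,"gripper": 0.005},{"x": 0,"y": -0.012,"z": 0,"ax": 0,"ay": 0,"az": 0,"gripper": 0.005},{"x": 0,"y": -0.012,"z": 0,"ax": 0,"ay": 0,"az": 0,"gripper": 0.005},{"x": 0,"y": -0.012,"z": 0,"ax": 0,"ay": 0,"az": 0,"gripper": 0.005},{"x": 0,"y": -0.012,"z": 0,"ax": 0,"ay": 0,"az": 0,"gripper": 0.005},{"x": 0,"y": -0.012,"z": 0,"ax": 0,"ay": 0,"az": 0,"gripper": 0.005},{"x": 0,"y": -0.012,"z": 0,"ax": 0,"ay": 0,"az": 0,"gripper": 0.005},{"x": 0,"y": -0.012,"z": 0,"ax": 0,"ay": 0,"az": 0,"gripper": 0.005},{"x": 0,"y": -0.006,"z": 0,"ax": 0,"ay": 0,"az": 0,"gripper": 0.005}]'

```text
time: 13.03
position: [501.1, -107.8, 155.1]
tool_rot: [0.098, 0.995, -0.0, 0.002]
wrist_force: [-2.8, 3.1, 7.8]
finger_gap: 19.4
grip_force: 59.2
```

Call:
apply_moves --deltas '[{"x": 0,"y": 0,"z": 0,"ax": 0,"ay": 0,"az": 0,"gripper": 0.005},{"x": 0,"y": 0,"z": 0,"ax": 0,"ay": 0,"az": 0,"gripper": 0.005}]'

```text
time: 13.2
position: [500.9, -108.7, 155.1]
tool_rot: [0.098, 0.995, -0.002, 0.001]
wrist_force: [-4.0, -1.7, 7.0]
finger_gap: 19.1
grip_force: 59.1
```

Run:
```python
from h import *
np.set_printoptions(precision=1,suppress=True)
where()
for c in("top","side"):
    im=viewer.camera(c);cv2.imwrite(f"pics/{c}8.png",im)
for l in("clamp_knob","head_top","wood_block"):
  for c in("top","side"):
    for q in finder.trace(l,c)[:2]:
        m=q["pixels"].astype(np.uint8);ys,xs=np.nonzero(m)
        r=cv2.minAreaRect(np.c_[xs,ys].astype(np.float32));print(l,c,q["confidence"],r,pf(onz(c,r[0],dict(clamp_knob=157,head_top=123,wood_block=40)[l])))
a=cv2.imread("pics/top8.png")[160:280,240:360];b=cv2.imread("pics/side8.png")[110:230,240:360]
cv2.imwrite("pics/w8.png",cv2.convertScaleAbs(np.hstack([cv2.resize(a,(400,400),interpolation=3),cv2.resize(b,(400,400),interpolation=3)]),alpha=1.4))
```

```text
t 13.2 press xyz [-39.8 -89.4 155.1] yawerr deg -0.1 F [-4.  -1.7  7. ] T [-0.4  1.2 -0.3] gap 19.1 j [-0.3  0.3 -0.2  1.1 -0.  -0.1]
clamp_knob side 0.64 ((274.0, 178.0), (14.0, 18.0), 90.0) [ 48.8 -82.4 157. ]
head_top side 0.84 ((287.0928649902344, 184.30902099609375), (50.26655960083008, 48.87598419189453), 11.888657569885254) [  12.9 -100.2  123. ]
head_top side 0.51 ((269.5, 167.5), (7.0, 5.0), 90.0) [  78.1 -175.1  123. ]
wood_block top 0.94 ((405.383544921875, 294.643798828125), (17.87628746032715, 26.648910522460938), 65.55604553222656) [-141.1 -349.8   40. ]
wood_block top 0.93 ((416.47064208984375, 241.3823699951172), (25.70877456665039, 18.19017219543457), 75.96376037597656) [   6.7 -355.9   40. ]
wood_block side 0.84 ((206.25001525878906, 215.75001525878906), (22.62741470336914, 16.263456344604492), 45.0) [248.  -20.8  40. ]
wood_block side 0.72 ((342.0000305175781, 167.0), (21.21320343017578, 14.142135620117188), 45.0) [-142.  -318.1   40. ]
```

View pics/w8.png

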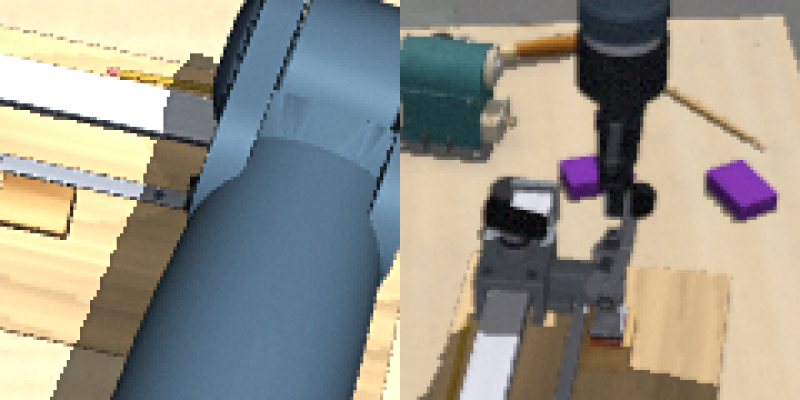

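Call:
apply_moves --deltas '[{"x": 0,"y": 0,"z": 0,"ax": 0,"ay": 0,"az": 0,"gripper": 0.05},{"x": 0,"y": 0,"z": 0,"ax": 0,"ay": 0,"az": 0,"gripper": 0.05},{"x": 0,"y": 0,"z": 0,"ax": 0,"ay": 0,"az": 0,"gripper": 0.05},{"x": 0,"y": 0,"z": 0,"ax": 0,"ay": 0,"az": 0,"gripper": 0.05},{"x": 0,"y": 0,"z": -0.02,"ax": 0,"ay": 0,"az": 0,"gripper": 0.05},{"x": 0,"y": 0,"z": -0.03,"ax": 0,"ay": 0,"az": 0,"gripper": 0.05},{"x": 0,"y": 0,"z": -0.03,"ax": 0,"ay": 0,"az": 0,"gripper": 0.05},{"x": -0.01,"y": 0,"z": -0.02,"ax": 0,"ay": 0,"az": 0,"gripper": 0.05},{"x": -0.02,"y": 0,"z": 0,"ax": 0,"ay": 0,"az": 0,"gripper": 0.05},{"x": 0,"y": 0,"z": 0,"ax": 0,"ay": 0,"az": 0,"gripper": 0.05}]'

```text
time: 14.43
position: [533.8, -113.7, 254.5]
tool_rot: [0.097, 0.995, -0.0, 0.003]
wrist_force: [0.5, -1.0, 0.4]
finger_gap: 49.7
grip_force: 0.0
```

```bash
cat > look.py <<'E'
from h import *
np.set_printoptions(precision=1,suppress=True)
where()
Z=dict(clamp_knob=170,head_top=123,wood_block=40,lever_grip=193,rail=109,foot=40)
for c in("wrist","side"):
    im=viewer.camera(c);cv2.imwrite(f"pics/{c}_{int(manip.get_obs()['time']*100)}.png",im)
    for l in("clamp_knob","head_top","lever_grip","wood_block","foot"):
        for q in finder.trace(l,c)[:2]:
            m=q["pixels"].astype(np.uint8);ys,xs=np.nonzero(m)
            if len(xs)<8: continue
            r=cv2.minAreaRect(np.c_[xs,ys].astype(np.float32));bx=cv2.boxPoints(r)
            print(l,c,round(q["confidence"],2),np.array(r[0]),np.array(r[1]),"bbox",xs.min(),xs.max(),ys.min(),ys.max(),"c",pf(onz(c,r[0],Z[l])),"corners",np.array([pf(onz(c,p,Z[l]))[:2] for p in bx]).tolist() if c=="wrist" and l=="clamp_knob" else "")
E
python3 look.py
```

```text
t 14.43 press xyz [ -6.6 -88.  254.5] yawerr deg 0.01 F [ 0.5 -1.   0.4] T [-0.1 -0.   0.1] gap 49.7 j [-0.3  0.3  0.1  1.4  0.  -0.1]
clamp_knob wrist 0.57 [274.9 272.3] [29.2 71.8] bbox 261 291 237 308 c [ 39.4 -89.1 170. ] corners [[70.48518843442059, -102.899619939016], [8.668175183084617, -98.26844062069462], [10.255588543753422, -76.07772143747604], [72.29250057627203, -79.24304767632512]]
head_top wrist 0.85 [276.  215.5] [187.  92.] bbox 230 322 122 309 c [  5.9 -88.2 123. ] corners 
lever_grip wrist 0.85 [276.5 152.5] [61. 85.] bbox 234 319 122 183 c [-58.  -87.6 193. ] corners 
wood_block wrist 0.89 [ 46.  185.2] [67.4 46.1] bbox 10 82 151 220 c [  -4.9 -342.1   40. ] corners 
wood_block wrist 0.74 [304.5 360.5] [38.2 55.2] bbox 277 333 332 384 c [225.7 -52.   40. ] corners 
foot wrist 0.68 [276.  168.5] [19. 64.] bbox 244 308 159 178 c [-23.1 -88.4  40. ] corners 
clamp_knob side 0.69 [273.5 178.6] [19.2 12.7] bbox 265 283 171 185 c [ 47.  -63.1 170. ] corners 
head_top side 0.7 [287.  183.7] [50.  48.4] bbox 262 316 165 211 c [  13.6 -103.3  123. ] corners 
lever_grip side 0.64 [305.1 182.3] [11.4 36.8] bbox 296 315 166 200 c [-47.4 -29.5 193. ] corners 
wood_block side 0.75 [298.4 161.9] [11.6 21.2] bbox 288 309 156 168 c [   5.8 -327.2   40. ] corners 
wood_block side 0.64 [206.5 215.5] [24. 17.] bbox 194 218 205 226 c [247.6 -22.   40. ] corners 
foot side 0.47 [302.  194.5] [33. 10.] bbox 297 307 178 211 c [ -26.1 -158.    40. ] corners
```

```bash
ls pics
python3 - <<'E'
from h import *
import glob
np.set_printoptions(precision=1,suppress=True)
def ana(im,box,c,z,thr):
    x0,x1,y0,y1=box;g=cv2.cvtColor(im,cv2.COLOR_BGR2GRAY)[y0:y1,x0:x1]
    n,lab,st,ce=cv2.connectedComponentsWithStats((g<thr).astype(np.uint8))
    k=1+np.argmax(st[1:,4]);ys,xs=np.nonzero(lab==k)
    P=np.array([pf(onz(c,(x+x0,y+y0),z))[:2] for x,y in zip(xs,ys)]);m=P.mean(0)
    w,v=np.linalg.eigh(np.cov((P-m).T));d=v[:,1]*np.sign(v[0,1]);print(c,thr,len(P),m,"yaw in press",np.arctan2(d[1],d[0]).round(3),"sd",np.sqrt(w))
t=cv2.imread("pics/top0.png")
for th in(35,50): ana(t,(276,296,174,202),"top",165,th)
w=cv2.imread(sorted(glob.glob("pics/wrist_*.png"))[-1])
for th in(25,35,50): ana(w,(250,300,228,318),"wrist",168,th)
g=cv2.cvtColor(w,cv2.COLOR_BGR2GRAY)[228:320:4,244:308:3]
for r in g: print(" ".join("%3d"%v for v in r))
E
```

```text
side0.png
side8.png
side_1478.png
sidec.png
top0.png
top8.png
topc.png
w1.png
w2.png
w3.png
w4.png
w5.png
w6.png
w7.png
w8.png
wrist_1448.png
top 35 161 [48.  17.4] yaw in press -0.232 sd [ 5.5 16.9]
top 50 174 [47.4 17.2] yaw in press -0.223 sd [ 6.2 16.6]
wrist 25 112 [ 16.  -82.1] yaw in press 0.666 sd [3.  4.7]
wrist 35 942 [ 31.3 -87.2] yaw in press -0.222 sd [ 5.1 13.4]
wrist 50 1399 [ 37.7 -88.6] yaw in press -0.22 sd [ 4.9 17.1]
 68 147 118  73  72  73  67  71  69  68  65  67  69  69  66  63  65  67  67  63  68  67
 53  69  73  70  73  69  65  69  65  65  67  69  67  67  64  66  68  66  66  60  68  59
 52  74  71  72  70  71  70  71  69  72  65  50  32  29  46  63  66  69  68  65  68  42
 68  67  74  69  69  68  69  73  68  58  49  23  25  28  22  26  70  64  66  61  63  69
 68  69  67  72  70  72  71  50  57  64  27  22  27  21  21  21  72  65  65  66  70  67
 73  69  69  66  70  72  61  73  66  42  26  25  30  20  21  21  57  67  68  66  67  69
 67  89  79  97  69  60  69  30  29  36  29  29  25  32  26  20  47  68  67  65  69  67
 82 138 133 136  60  64  32  30  78  24  23
[... 664 characters left out ...]
 202 199 200 197 205  58  37  34  36  39  37  32 103 102 102 101 101 101 100 104 101
200 202 204 201 198 206  26  39  40  35  35  39  95 101 102 101 100 100  99  99 103 100
201 197 201 199 198 208  38  45  42  44  37  28 196 101 100  97  97 100  98 101 101 100
201 199 199 197 200 197  37  46  36  42  34  94 203 123 117  92  91  96 132 132 123  87
198 198 195 195 200 203  31  40  41  37  30 192 194 195 193 195 197 196 191 191 196 197
197 196 197 197 192 192 196 157 122 106 176 196 192 192 192 194 195 197 195 197 195 195
194 192 197 194 194 196 194 196 191 192 196 194 194 193 196 196 193 196 195 196 194 197
195 196 194 196 191 196 191 195 195 197 195 196 195 192 196 197 198 196 199 200 200 200
```

Call:
apply_moves --deltas '[{"x": -0.028,"y": 0,"z": 0,"ax": 0,"ay": 0,"az": 0,"gripper": 0.045},{"x": -0.0286,"y": 0,"z": 0,"ax": 0,"ay": 0,"az": 0,"gripper": 0.045},{"x": 0,"y": 0,"z": 0.02,"ax": 0,"ay": 0,"az": 6.5,"gripper": 0.045},{"x": 0,"y": 0,"z": 0.03,"ax": 0,"ay": 0,"az": 6.5,"gripper": 0.045},{"x": 0,"y": 0,"z": 0.03,"ax": 0,"ay": 0,"az": 0,"gripper": 0.045},{"x": 0,"y": 0,"z": 0.02,"ax": 0,"ay": 0,"az": 0,"gripper": 0.045},{"x": 0,"y": 0,"z": 0.01,"ax": 0,"ay": 0,"az": 0,"gripper": 0.045},{"x": 0,"y": 0,"z": 0.01,"ax": 0,"ay": 0,"az": 0,"gripper": 0.045},{"x": 0,"y": 0,"z": 0.007,"ax": 0,"ay": 0,"az": 0,"gripper": 0.045},{"x": 0,"y": 0,"z": 0,"ax": 0,"ay": 0,"az": 0,"gripper": 0.045}]'

```text
time: 15.87
position: [585.2, -123.6, 125.4]
tool_rot: [0.209, 0.978, 0.0, -0.0]
wrist_force: [-0.1, -0.5, -0.2]
finger_gap: 45.1
grip_force: 0.0
```

```bash
python3 -c "
from h import *
where()"
```

```text
t 15.87 press xyz [ 45.8 -87.8 125.4] yawerr deg -13.01 F [-0.1 -0.5 -0.2] T [0.08 0.01 0.01] gap 45.1 j [-0.31  0.46 -0.01  1.11  0.    0.11]
```

Call:
apply_moves --deltas '[{"x": -0.004,"y": 0,"z": 0,"ax": 0,"ay": 0,"az": 0,"gripper": 0.045},{"x": 0,"y": 0,"z": 0,"ax": 0,"ay": 0,"az": 0,"gripper": 0.005},{"x": 0,"y": 0,"z": 0,"ax": 0,"ay": 0,"az": 0,"gripper": 0.005},{"x": 0,"y": 0,"z": 0,"ax": 0,"ay": 0,"az": 0,"gripper": 0.005},{"x": 0,"y": 0,"z": 0,"ax": 0,"ay": 0,"az": 0,"gripper": 0.005},{"x": 0,"y": 0,"z": 0,"ax": 0,"ay": 0,"az": 0,"gripper": 0.005},{"x": 0,"y": 0,"z": 0,"ax": 0,"ay": 0,"az": 0,"gripper": 0.005}]'

```text
time: 16.45
position: [590.0, -125.8, 127.4]
tool_rot: [0.21, 0.978, -0.0, 0.001]
wrist_force: [-0.1, -1.4, 5.3]
finger_gap: 12.3
grip_force: 59.6
```

```bash
python3 -c "
from h import *
where()"
```

```text
t 16.45 press xyz [ 51.  -89.1 127.4] yawerr deg -13.04 F [-0.1 -1.4  5.3] T [-0.18  0.16 -0.18] gap 12.3 j [-0.32  0.46  0.01  1.11 -0.    0.11]
```

Call:
apply_moves --deltas '[{"x": 0,"y": 0,"z": 0,"ax": 0,"ay": 0,"az": 6,"gripper": 0.003},{"x": 0,"y": 0,"z": 0,"ax": 0,"ay": 0,"az": 6,"gripper": 0.003},{"x": 0,"y": 0,"z": 0,"ax": 0,"ay": 0,"az": 6,"gripper": 0.003},{"x": 0,"y": 0,"z": 0,"ax": 0,"ay": 0,"az": 6,"gripper": 0.003},{"x": 0,"y": 0,"z": 0,"ax": 0,"ay": 0,"az": 6,"gripper": 0.003},{"x": 0,"y": 0,"z": 0,"ax": 0,"ay": 0,"az": 6,"gripper": 0.003},{"x": 0,"y": 0,"z": 0,"ax": 0,"ay": 0,"az": 6,"gripper": 0.003},{"x": 0,"y": 0,"z": 0,"ax": 0,"ay": 0,"az": 6,"gripper": 0.003},{"x": 0,"y": 0,"z": 0,"ax": 0,"ay": 0,"az": 6,"gripper": 0.003},{"x": 0,"y": 0,"z": 0,"ax": 0,"ay": 0,"az": 6,"gripper": 0.003}]'

```text
time: 17.28
position: [589.9, -125.9, 127.5]
tool_rot: [0.672, 0.741, 0.0, 0.001]
wrist_force: [-0.9, -0.5, 7.1]
finger_gap: 12.4
grip_force: 59.7
```

```bash
python3 -c "
from h import *
where()"
```

```text
t 17.28 press xyz [ 50.9 -89.2 127.5] yawerr deg -73.26 F [-0.9 -0.5  7.1] T [-0.26  0.19  0.31] gap 12.4 j [-0.31  0.46  0.01  1.11 -0.    1.16]
```

Call:
apply_moves --deltas '[{"x": 0,"y": 0,"z": 0,"ax": 0,"ay": 0,"az": 4,"gripper": 0.003},{"x": 0,"y": 0,"z": 0,"ax": 0,"ay": 0,"az": 4,"gripper": 0.003},{"x": 0,"y": 0,"z": 0,"ax": 0,"ay": 0,"az": 4,"gripper": 0.003},{"x": 0,"y": 0,"z": 0,"ax": 0,"ay": 0,"az": 4,"gripper": 0.003},{"x": 0,"y": 0,"z": 0,"ax": 0,"ay": 0,"az": 4,"gripper": 0.003}]'

```text
time: 17.7
position: [589.9, -125.9, 127.5]
tool_rot: [0.79, 0.614, 0.0, 0.001]
wrist_force: [-0.7, -1.3, 6.0]
finger_gap: 12.2
grip_force: 59.7
```

```bash
python3 -c "
from h import *
where()"
```

```text
t 17.7 press xyz [ 50.9 -89.1 127.5] yawerr deg -93.16 F [-0.7 -1.3  6. ] T [-0.18  0.29  0.29] gap 12.2 j [-0.31  0.46  0.01  1.12 -0.    1.51]
```

Call:
apply_moves --deltas '[{"x": 0,"y": 0,"z": 0,"ax": 0,"ay": 0,"az": 4,"gripper": 0.003},{"x": 0,"y": 0,"z": 0,"ax": 0,"ay": 0,"az": 4,"gripper": 0.003},{"x": 0,"y": 0,"z": 0,"ax": 0,"ay": 0,"az": 4,"gripper": 0.003},{"x": 0,"y": 0,"z": 0,"ax": 0,"ay": 0,"az": 3,"gripper": 0.003}]'

```text
time: 18.03
position: [589.8, -125.9, 127.5]
tool_rot: [0.863, 0.505, 0.0, 0.001]
wrist_force: [-1.2, -1.2, 5.9]
finger_gap: 12.6
grip_force: 59.8
```

```bash
python3 -c "
from h import *
where()"
```

```text
t 18.03 press xyz [ 50.8 -89.2 127.5] yawerr deg -108.13 F [-1.2 -1.2  5.9] T [-0.22  0.29  0.35] gap 12.6 j [-0.31  0.46  0.01  1.12 -0.    1.77]
```

Call:
apply_moves --deltas '[{"x": 0,"y": 0,"z": 0,"ax": 0,"ay": 0,"az": 4,"gripper": 0.003},{"x": 0,"y": 0,"z": 0,"ax": 0,"ay": 0,"az": 4,"gripper": 0.003},{"x": 0,"y": 0,"z": 0,"ax": 0,"ay": 0,"az": 3,"gripper": 0.003}]'

```text
time: 18.28
position: [589.8, -125.9, 127.6]
tool_rot: [0.907, 0.421, 0.001, 0.001]
wrist_force: [-1.4, -0.2, 6.2]
finger_gap: 12.5
grip_force: 59.9
```

```bash
python3 -c "
from h import *
where()"
```

```text
t 18.28 press xyz [ 50.8 -89.1 127.6] yawerr deg -119.11 F [-1.4 -0.2  6.2] T [-0.23  0.33  0.47] gap 12.5 j [-0.31  0.46  0.01  1.12 -0.    1.96]
```

Call:
apply_moves --deltas '[{"x": 0,"y": 0,"z": 0,"ax": 0,"ay": 0,"az": 3,"gripper": 0.003},{"x": 0,"y": 0,"z": 0,"ax": 0,"ay": 0,"az": 3,"gripper": 0.003}]'

```text
time: 18.45
position: [589.8, -125.9, 127.6]
tool_rot: [0.927, 0.374, 0.001, 0.001]
wrist_force: [-2.0, -2.0, 7.0]
finger_gap: 12.7
grip_force: 75.2
```

```bash
python3 -c "
from h import *
where()"
```

```text
t 18.45 press xyz [ 50.8 -89.1 127.6] yawerr deg -124.88 F [-2. -2.  7.] T [-0.31  0.38  2.04] gap 12.7 j [-0.31  0.46  0.01  1.12 -0.    2.06]
```

Call:
apply_moves --deltas '[{"x": 0,"y": 0,"z": 0,"ax": 0,"ay": 0,"az": 1,"gripper": 0.003},{"x": 0,"y": 0,"z": 0,"ax": 0,"ay": 0,"az": 0,"gripper": 0.003},{"x": 0,"y": 0,"z": 0,"ax": 0,"ay": 0,"az": 0,"gripper": 0.003},{"x": 0,"y": 0,"z": 0,"ax": 0,"ay": 0,"az": 0,"gripper": 0.003},{"x": 0,"y": 0,"z": 0,"ax": 0,"ay": 0,"az": 0,"gripper": 0.045},{"x": 0,"y": 0,"z": 0,"ax": 0,"ay": 0,"az": 0,"gripper": 0.045},{"x": 0,"y": 0,"z": 0,"ax": 0,"ay": 0,"az": 0,"gripper": 0.045},{"x": 0,"y": 0,"z": 0,"ax": 0,"ay": 0,"az": 0,"gripper": 0.045},{"x": 0,"y": 0,"z": -0.02,"ax": 0,"ay": 0,"az": 0,"gripper": 0.045},{"x": 0,"y": 0,"z": -0.03,"ax": 0,"ay": 0,"az": 0,"gripper": 0.045}]'

```text
time: 19.28
position: [586.2, -124.5, 172.8]
tool_rot: [0.931, 0.365, -0.003, -0.003]
wrist_force: [0.5, 0.2, -0.4]
finger_gap: 45.1
grip_force: 0.0
```

Call:
apply_moves --deltas '[{"x": 0,"y": 0,"z": -0.035,"ax": 0,"ay": 0,"az": -7,"gripper": 0.045},{"x": 0,"y": 0,"z": -0.035,"ax": 0,"ay": 0,"az": -7,"gripper": 0.045},{"x": 0,"y": 0,"z": -0.01,"ax": 0,"ay": 0,"az": -7,"gripper": 0.02},{"x": 0,"y": 0,"z": 0,"ax": 0,"ay": 0,"az": -7,"gripper": 0},{"x": 0,"y": 0,"z": 0,"ax": 0,"ay": 0,"az": -7,"gripper": 0},{"x": 0,"y": 0,"z": 0,"ax": 0,"ay": 0,"az": -7,"gripper": 0},{"x": 0,"y": 0,"z": 0,"ax": 0,"ay": 0,"az": -7,"gripper": 0},{"x": 0,"y": 0,"z": 0,"ax": 0,"ay": 0,"az": -7,"gripper": 0},{"x": 0,"y": 0,"z": 0,"ax": 0,"ay": 0,"az": -7,"gripper": 0},{"x": 0,"y": 0,"z": 0,"ax": 0,"ay": 0,"az": -7,"gripper": 0}]'

```text
time: 20.12
position: [588.9, -125.3, 255.7]
tool_rot: [0.551, 0.835, -0.0, -0.0]
wrist_force: [0.3, 0.8, -0.1]
finger_gap: -0.1
grip_force: 0.0
```

Call:
apply_moves --deltas '[{"x": 0,"y": 0,"z": 0,"ax": 0,"ay": 0,"az": -7,"gripper": 0},{"x": 0,"y": 0,"z": 0,"ax": 0,"ay": 0,"az": -7,"gripper": 0},{"x": 0,"y": 0,"z": 0,"ax": 0,"ay": 0,"az": -7,"gripper": 0},{"x": 0,"y": 0,"z": 0,"ax": 0,"ay": 0,"az": -7,"gripper": 0},{"x": 0,"y": 0,"z": 0,"ax": 0,"ay": 0,"az": -7,"gripper": 0},{"x": 0,"y": 0,"z": 0,"ax": 0,"ay": 0,"az": -7,"gripper": 0},{"x": 0,"y": 0,"z": 0,"ax": 0,"ay": 0,"az": -7,"gripper": 0},{"x": 0,"y": 0,"z": 0,"ax": 0,"ay": 0,"az": -6,"gripper": 0},{"x": 0,"y": 0,"z": 0,"ax": 0,"ay": 0,"az": 0,"gripper": 0}]'

```text
time: 20.87
position: [588.9, -125.3, 255.7]
tool_rot: [0.105, 0.994, 0.0, -0.0]
wrist_force: [1.0, 0.7, -0.1]
finger_gap: 0.2
grip_force: 0.0
```

```bash
python3 look.py | grep -v wood
```

```text
t 20.87 press xyz [ 49.8 -88.8 255.7] yawerr deg -0.94 F [ 1.   0.7 -0.1] T [ 0. -0. -0.] gap 0.2 j [-0.3  0.4  0.3  1.4  0.  -0.1]
clamp_knob wrist 0.7 [280.1 203.2] [77.8 33.3] bbox 241 312 183 232 c [ 44.1 -86.  170. ] corners [[40.76857869232749, -117.48922029570926], [18.927441309397803, -104.96471077613745], [47.52326844591749, -54.419814312719566], [70.7847373905626, -66.05259917973852]]
head_top wrist 0.56 [277. 128.] [212.  96.] bbox 229 325 22 234 c [ -8.3 -87.3 123. ] corners 
lever_grip wrist 0.66 [275.5  70.5] [91. 97.] bbox 230 321 22 119 c [-46.  -87.4 193. ] corners 
foot wrist 0.93 [276.  97.] [32. 68.] bbox 242 310 81 113 c [-35.2 -87.8  40. ] corners 
clamp_knob side 0.43 [273.8 176.4] [11.3 18.5] bbox 267 281 169 185 c [ 47.6 -73.2 170. ] corners 
head_top side 0.88 [288.  184.7] [48.7 47.6] bbox 262 315 165 211 c [ 10.  -98.8 123. ] corners 
head_top side 0.63 [241.  288.5] [41. 18.] bbox 232 250 268 309 c [ 68.2 310.5 123. ] corners 
lever_grip side 0.55 [306.1 183.8] [11.6 38. ] bbox 295 315 166 202 c [-51.  -23.2 193. ] corners 
foot side 0.69 [302. 195.] [32. 10.] bbox 297 307 179 211 c [ -26.4 -155.6   40. ] corners
```

Call:
apply_moves --deltas '[{"x": 0.033,"y": 0,"z": 0,"ax": 0,"ay": 0,"az": 0,"gripper": 0},{"x": 0.033,"y": 0,"z": 0,"ax": 0,"ay": 0,"az": 0,"gripper": 0},{"x": 0,"y": 0,"z": 0.03,"ax": 0,"ay": 0,"az": 0,"gripper": 0},{"x": 0,"y": 0,"z": 0.03,"ax": 0,"ay": 0,"az": 0,"gripper": 0},{"x": 0,"y": 0,"z": 0.025,"ax": 0,"ay": 0,"az": 0,"gripper": 0},{"x": 0,"y": 0,"z": 0.005,"ax": 0,"ay": 0,"az": 0,"gripper": 0},{"x": 0,"y": 0,"z": 0,"ax": 0,"ay": 0,"az": 0,"gripper": 0}]'

```text
time: 22.05
position: [522.8, -110.8, 164.4]
tool_rot: [0.106, 0.994, 0.001, -0.002]
wrist_force: [0.6, -0.2, -0.7]
finger_gap: 0.2
grip_force: 0.0
```

```bash
python3 -c "
from h import *
where()"
```

```text
t 22.05 press xyz [-17.8 -87.3 164.4] yawerr deg -1.02 F [ 0.6 -0.2 -0.7] T [0.01 0.03 0.02] gap 0.2 j [-0.33  0.31 -0.12  1.15  0.   -0.12]
```

Call:
apply_moves --deltas '[{"x": 0.006,"y": 0,"z": 0,"ax": 0,"ay": 0,"az": 0,"gripper": 0},{"x": 0.006,"y": 0,"z": 0,"ax": 0,"ay": 0,"az": 0,"gripper": 0},{"x": 0.006,"y": 0,"z": 0,"ax": 0,"ay": 0,"az": 0,"gripper": 0},{"x": 0.006,"y": 0,"z": 0,"ax": 0,"ay": 0,"az": 0,"gripper": 0},{"x": 0.006,"y": 0,"z": 0,"ax": 0,"ay": 0,"az": 0,"gripper": 0},{"x": 0.006,"y": 0,"z": 0,"ax": 0,"ay": 0,"az": 0,"gripper": 0},{"x": 0.006,"y": 0,"z": 0,"ax": 0,"ay": 0,"az": 0,"gripper": 0},{"x": 0.006,"y": 0,"z": 0,"ax": 0,"ay": 0,"az": 0,"gripper": 0},{"x": 0,"y": 0,"z": 0,"ax": 0,"ay": 0,"az": 0,"gripper": 0}]'

```text
time: 22.8
position: [475.9, -100.8, 166.0]
tool_rot: [0.106, 0.994, 0.0, -0.001]
wrist_force: [-0.1, 0.4, -0.6]
finger_gap: -0.0
grip_force: 0.0
```

```bash
python3 look.py | grep -v knob
```

```text
t 22.8 press xyz [-65.8 -86.5 166. ] yawerr deg -1.01 F [-0.1  0.4 -0.6] T [-0.  0.  0.] gap -0.0 j [-0.3  0.2 -0.2  1.1 -0.  -0.1]
head_top wrist 0.69 [274.  299.5] [177. 116.] bbox 216 332 211 388 c [-13.7 -89.4 123. ] corners 
lever_grip wrist 0.95 [274.  240.5] [ 61. 116.] bbox 216 332 210 271 c [-82.9 -87.4 193. ] corners 
wood_block wrist 0.97 [ 10.5 107.5] [43. 21.] bbox 0 21 86 129 c [-142.2 -298.8   40. ] corners 
wood_block wrist 0.76 [ 23.5 268.5] [81. 47.] bbox 0 47 228 309 c [  -1.3 -320.2   40. ] corners 
foot wrist 0.58 [271.7 272.8] [58.3 79.8] bbox 233 317 231 293 c [  7.3 -92.7  40. ] corners 
foot wrist 0.15 [277.5 382. ] [12. 13.] bbox 271 284 376 388 c [129.9 -89.5  40. ] corners 
head_top side 0.66 [292.5 189.5] [43. 61.] bbox 262 323 168 211 c [ -6.1 -78.3 123. ] corners 
lever_grip side 0.78 [310.3 185. ] [11.1 39.5] bbox 296 323 168 202 c [-63.1 -19.7 193. ] corners 
wood_block side 0.75 [341.5 166.5] [21.2 12.7] bbox 331 352 159 175 c [-140.2 -320.6   40. ] corners 
wood_block side 0.57 [302.7 214.8] [14.8 20.4] bbox 293 310 204 222 c [-39.2 -63.8  40. ] corners 
foot side 0.68 [302.  194.5] [33. 10.] bbox 297 307 178 211 c [ -26.1 -158.    40. ] corners
```

Call:
apply_moves --deltas '[{"x": 0,"y": 0,"z": 0,"ax": 0,"ay": 0,"az": 0,"gripper": 0},{"x": 0,"y": 0,"z": 0,"ax": 0,"ay": 0,"az": 0,"gripper": 0},{"x": 0,"y": 0,"z": 0,"ax": 0,"ay": 0,"az": 0,"gripper": 0}]'

```text
time: 23.65
position: [477.7, -101.3, 166.1]
tool_rot: [0.106, 0.994, 0.0, -0.0]
wrist_force: [0.8, 1.1, -0.2]
finger_gap: 0.2
grip_force: 0.0
```

```bash
python3 look.py | grep -E "lever|xyz|foot"
python3 - <<'E'
from h import *
for v in(0,.3,1.4,1.6,1.7,1.8,1.92):
    a=v-np.radians(33); q=np.r_[RP@[-35-95*np.cos(a),-88]+O,100+95*np.sin(a)]; print(v,proj("side",q).round(1),proj("wrist",q).round(1))
E
```

```text
t 23.65 press xyz [-64.  -86.7 166.1] yawerr deg -1.01 F [ 0.8  1.1 -0.2] T [ 0. -0.  0.] gap 0.2 j [-0.3  0.2 -0.2  1.1  0.  -0.1]
lever_grip wrist 0.72 [274. 238.] [ 62. 116.] bbox 216 332 207 269 c [-84.  -87.3 193. ] corners 
foot wrist 0.97 [274.7 275.3] [26.7 84.3] bbox 233 317 263 291 c [  9.8 -89.9  40. ] corners 
lever_grip side 0.76 [310.2 185.2] [11.5 40.2] bbox 296 323 168 202 c [-62.8 -18.8 193. ] corners 
lever_grip side 0.64 [241.  288.5] [43. 18.] bbox 232 250 267 310 c [ 52.1 367.7 193. ] corners 
foot side 0.63 [302. 195.] [32. 10.] bbox 297 307 179 211 c [ -26.4 -155.6   40. ] corners 
0 [328.5 209.6] [273.9 138.5]
0.3 [332.8 203.5] [273.2 124.8]
1.4 [325.2 177.5] [272.4 190.9]
1.6 [320.1 173.9] [272.8 228.3]
1.7 [317.3 172.4] [273.  248.8]
1.8 [314.3 171.2] [273.4 269.7]
1.92 [310.5 170. ] [273.8 294.7]
```

Call:
apply_moves --deltas '[{"x": 0.008,"y": 0,"z": 0,"ax": 0,"ay": 0,"az": 0,"gripper": 0},{"x": 0.008,"y": 0,"z": 0,"ax": 0,"ay": 0,"az": 0,"gripper": 0},{"x": 0.006,"y": 0,"z": 0,"ax": 0,"ay": 0,"az": 0,"gripper": 0},{"x": 0,"y": 0,"z": 0,"ax": 0,"ay": 0,"az": 0,"gripper": 0},{"x": 0,"y": 0,"z": 0,"ax": 0,"ay": 0,"az": 0,"gripper": 0},{"x": 0,"y": 0,"z": 0,"ax": 0,"ay": 0,"az": 0,"gripper": 0}]'

```text
time: 24.75
position: [456.2, -96.7, 166.2]
tool_rot: [0.106, 0.994, -0.0, 0.0]
wrist_force: [-0.3, 0.6, -0.4]
finger_gap: -0.1
grip_force: 0.0
```

```bash
python3 look.py | grep -E "lever|xyz|foot"
```

```text
t 24.75 press xyz [-85.9 -86.3 166.2] yawerr deg -1.02 F [-0.3  0.6 -0.4] T [-0.1  0.  -0. ] gap -0.1 j [-0.3  0.2 -0.3  1.1  0.  -0.1]
lever_grip wrist 0.81 [274.1 222.9] [144.2  93.3] bbox 229 322 151 296 c [-112.6  -86.8  193. ] corners 
lever_grip wrist 0.46 [275.5 269.5] [237.  93.] bbox 229 322 151 388 c [-90.8 -86.6 193. ] corners 
foot wrist 0.7 [270.2 272.7] [50.2 80.6] bbox 236 298 238 305 c [-14.7 -93.6  40. ] corners 
lever_grip side 0.96 [316.9 202.1] [33.3 17.5] bbox 300 331 186 213 c [-88.   50.1 193. ] corners 
foot side 0.68 [302.  196.5] [33. 10.] bbox 297 307 180 213 c [ -27.3 -148.3   40. ] corners 
foot side 0.16 [301. 215.] [12. 16.] bbox 293 309 209 221 c [-34.3 -62.1  40. ] corners
```

Call:
apply_moves --deltas '[{"x": 0,"y": 0,"z": -0.03,"ax": 0,"ay": 0,"az": 0,"gripper": 0},{"x": 0,"y": 0,"z": -0.03,"ax": 0,"ay": 0,"az": 0,"gripper": 0},{"x": 0,"y": 0.03,"z": -0.02,"ax": 0,"ay": 0,"az": 0,"gripper": 0},{"x": 0,"y": 0.035,"z": 0,"ax": 0,"ay": 0,"az": 0,"gripper": 0},{"x": 0,"y": 0.035,"z": 0,"ax": 0,"ay": 0,"az": 0,"gripper": 0},{"x": 0,"y": 0.035,"z": 0,"ax": 0,"ay": 0,"az": 0,"gripper": 0},{"x": 0,"y": 0.035,"z": 0,"ax": 0,"ay": 0,"az": 0,"gripper": 0},{"x": 0,"y": 0.035,"z": 0,"ax": 0,"ay": 0,"az": 0,"gripper": 0},{"x": 0,"y": 0.035,"z": 0,"ax": 0,"ay": 0,"az": 0,"gripper": 0},{"x": 0,"y": 0,"z": 0,"ax": 0,"ay": 0,"az": 0,"gripper": 0}]'

```text
time: 26.18
position: [507.4, 143.3, 245.7]
tool_rot: [0.103, 0.995, 0.001, 0.0]
wrist_force: [-0.4, -1.6, 0.1]
finger_gap: 0.1
grip_force: 0.0
```

Run:
```python
from h import *
np.set_printoptions(precision=1,suppress=True)
where()
im=viewer.camera("top");cv2.imwrite("pics/top9.png",im)
Z=dict(clamp_knob=165,lever_grip=48,wood_block=40,head_top=123,sanding_block=48)
for l in Z:
    for q in finder.trace(l,"top")[:3]:
        ys,xs=np.nonzero(q["pixels"]);r=cv2.minAreaRect(np.c_[xs,ys].astype(np.float32))
        print(l,round(q["confidence"],2),np.array(r[0]),"bbox",xs.min(),xs.max(),ys.min(),ys.max(),pf(onz("top",r[0],Z[l])))
for v in(0,.3): 
    a=v-np.radians(33); print(v,proj("top",np.r_[RP@[-35-95*np.cos(a),-88]+O,100+95*np.sin(a)]))
g=cv2.absdiff(im,cv2.imread("pics/top0.png")).max(2)[222:250,300:336:2]
red=(im[:,:,2].astype(int)-im[:,:,1]>60);red0=cv2.imread("pics/top0.png").astype(int);red0=(red0[:,:,2]-red0[:,:,1]>60)
for m in(red,red0):
    s=m[220:255,295:340];ys,xs=np.nonzero(s);print("red",len(xs),xs.min()+295,xs.max()+295,ys.min()+220,ys.max()+220)
```

```text
t 26.18 press xyz [-82.1 159.  245.7] yawerr deg -0.65 F [-0.4 -1.6  0.1] T [-0.  0. -0.] gap 0.1 j [0.1 0.3 0.  1.3 0.  0.4]
clamp_knob 0.74 [325.7 197.5] bbox 318 336 188 204 [ 45.6 -85.6 165. ]
lever_grip 0.84 [313.9 249.9] bbox 303 330 229 268 [-75.8 -87.1  48. ]
wood_block 0.9 [416.1 241.9] bbox 406 427 229 255 [   5.1 -355.1   40. ]
wood_block 0.67 [316.4 242.7] bbox 312 321 241 244 [-54.2 -90.3  40. ]
wood_block 0.65 [405.  295.1] bbox 391 419 283 306 [-142.4 -349.1   40. ]
head_top 0.75 [319.5 228.1] bbox 303 343 186 268 [-26.9 -87.3 123. ]
sanding_block 0.57 [250.2 221.2] bbox 238 262 212 231 [-35.2  99.4  48. ]
0 [311.4 264. ]
0.3 [311.  267.5]Traceback (most recent call last):
  File "<stdin>", line 15, in <module>
    return umr_minimum(a, axis, None, out, keepdims, initial, where)
ValueError: zero-size array to reduction operation minimum which has no identity
```

```bash
python3 -c "
from cell import ticket
print(ticket.job_done())"
```

```text
the job is handed in; nothing more can be done
None
```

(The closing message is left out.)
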